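# Put the dried chopping boards away by size

### The arm

A 6-joint arm with a two-finger parallel gripper is mounted at the origin on a cart in front of the work surface, level with it; the furniture and walls round the work are solid. World frame = base frame: x ahead of the robot, y to its left, z up, the work surface at z = 0. Lengths are in m, angles in degrees, forces in N, time in s.
With the tool pointing down it reaches from about 0.375 to 0.9 m from the base axis. Payload 3.1 kg.
Tool frame: the origin (TCP) lies where the fingers leave the gripper's body, on its centre line; the fingertips stand 70 mm ahead of it and the grasp point (between the pads) lies 51 mm ahead of it; x points along the fingers, y is the direction in which the jaws open and shut, and the axes are right-handed (so a half turn about x gives the same grasp; the last joint's range is limited). The gripper opens to 87 mm and grips with 3 to 60 N. Pads are 19 mm wide; open, the fingers measure 117 mm over their backs; the gripper's body (75 mm by 190 mm) begins 51 mm behind the grasp point.
Start: joints at [-85.399, 30.224, 82.088, -0, 67.689, -10.227], TCP at [0.16, -0.604, 0.292] pointing down, gripper open.
Joint ranges: [-176.69, 176.69], [-43.24, 126.21], [12.49, 139.97], [-82, 262], [0, 151.66], [-163.58, 163.58]. Speed limits (degrees/s): [159.86, 159.86, 180, 180, 180, 180].

### API

Orientations are given as a 3x3 rotation matrix whose columns are the frame's x, y, z axes.
In Python, from station import arm gives the robot as it stands. The module is installed in compiled form; this text tells all that it offers.
- The arm moves only by the tool jog_arm, never from a script. Its argument "increments" is text: rows parted by semicolons, each of 7 numbers parted by spaces: the shift along the tool's x, y, z in m, then the turn, a rotation vector about the tool's x, y, z in rad, then the closure in counts, from 0 (fully open) to 255 (shut). In form: dx dy dz wx wy wz claw; .... A call has exactly 5 rows; each row shifts and turns the pose as measured when the row begins, along the tool's axes as they then stand; what a row does not reach is not made up. A row lasts 1/10 s, in which the tool goes at most 50 mm and 8.59 degrees, less where a joint would pass 70% of its speed; a pose out of reach is approached as far as the arm can. A call is refused whole if a number of a shift passes 0.05 or a number of a turn 0.15, either way. A call with a gripper value outside its range is refused whole. The fingers move at their own pace and stop on an object; "squeeze" is the grip in N (left out, the last holds). Time passes only in rows, so rows that do not move let the fingers close, or fill a call up. It gives the time, the measured TCP pose, the force and the opening at its end, in the units of the state.
- arm.observe(): the state, without advancing time (a new reading comes with each control period).
- arm.capture(name): name is "side" or "top" or "wrist"; returns the picture (480x640x3 uint8, blue, green, red); there is no depth.
- arm.camera_info(name): a dict with "fx", "fy", "cx", "cy" (pixels), "rvec" (rotation vector, rad) and "tvec" (3), from world to camera coordinates, as OpenCV has them. Camera axes: x right, y down, z forward; pixel columns grow to the right and rows downward; lengths in m; the calibration is good to about 2 mm. A picture is of the moment at which its call begins: read the wrist's pose just before it. camera_info takes no time and is no camera call; for the wrist camera it gives the pose at the moment of the call.
- arm.finish_job(): hands the job in, once; it reports no verdict.
The state is a dict: "time": time; "q": joint angles; "qvel": joint speeds; "joint_efforts": joint torques, N m; "ee_pos": TCP position; "eef_rot": TCP orientation; "force": force on the tool from outside, world axes, zero at the start; "torque": the same for the moment, N m; "gripper_width": finger opening in m.
Only numpy, scipy, OpenCV 4.12 (cv2) and the standard library are available. Lean on these libraries where they do the work, as an engineer would, in place of code of your own. Each camera call takes 0.05 s, during which the arm holds its last target.

### The job

The four chopping boards have dried; move them one by one from the steel draining rack to the wooden board stand. Stand each upright in its own slot, resting on the wood and about centred: the largest at the end with the tall hoops, then the others in order of size down to the smallest at the low end. Leave the mug, the canister and the jar where they stand.

Things in the scene. Friction and masses are not known exactly. Their poses are not given: they have to be found in the camera images.
- board_large_center (a point): the largest of four plain light-wood chopping boards standing on edge in the draining rack: 220 mm wide, 140 mm high, 15 mm thick. The point is its middle, 70 mm below the top edge. x along the width, y normal to the face, z up. Rigid, 0.1 to 0.4 kg; pinch the middle of the top edge from above, across the thickness
- board_medium_center (a point): the second largest of four plain light-wood chopping boards standing on edge in the draining rack: 192 mm wide, 122 mm high, 15 mm thick. The point is its middle, 61 mm below the top edge. x along the width, y normal to the face, z up. Rigid, 0.1 to 0.4 kg; pinch the middle of the top edge from above, across the thickness
- board_small_center (a point): the second smallest of four plain light-wood chopping boards standing on edge in the draining rack: 164 mm wide, 104 mm high, 15 mm thick. The point is its middle, 52 mm below the top edge. x along the width, y normal to the face, z up. Rigid, 0.1 to 0.4 kg; pinch the middle of the top edge from above, across the thickness
- board_mini_center (a point): the smallest of four plain light-wood chopping boards standing on edge in the draining rack: 136 mm wide, 86 mm high, 15 mm thick. The point is its middle, 43 mm below the top edge. x along the width, y normal to the face, z up. Rigid, 0.1 to 0.4 kg; pinch the middle of the top edge from above, across the thickness
- drainer: draining rack: bright steel wire hoops on a grey drip tray 226 (x) x 322 (y) mm, fixed. Origin under the tray's centre; y along the row, z up. Slots at y = +105, +35, -35, -105 mm, one board in each, in any order, lower edge 14 mm up, width along x. Hoops 72 mm high between the slots, in two lines at x = +-42 mm; the middle is open. Wall cabinets hang above x = 0.62 m, from z = 0.65 m
- stand: board stand, fixed: wooden base 150 (x) x 300 (y) mm, top 18 mm above the origin (centre of underside); z up, y along the row to the tall end. Dark wire hoops with round tops in two lines at x = +-42 mm step down from 106 mm high (+y) to 70 mm (-y). They leave four slots along x, 20 mm wide, at y = +105 (largest board), +35, -35, -105 mm. Boards rest on the wood
- mug: dark green mug, 95 mm high, standing behind the racks; leave it alone. Origin under its middle
- canister: white canister with a wooden lid, 178 mm high, 81 mm wide, standing behind the racks; leave it alone. Origin under its middle
- mustard_jar: jar with a white lid, 103 mm high, 59 mm wide, standing behind the racks; leave it alone. Origin under its middle

How it is judged:
By the outcome, as a careful person would: the job done as asked, in the order asked, and still so for the second after the job is handed in, with the robot touching nothing.
It also fails if it takes over 122 s, if anything falls off the work surface, if the arm or the gripper's body presses on something with over 40 N, if the wrist force passes 120 N, or if a joint passes its speed limit or range.

## Working session

There is one attempt and no reset: what is moved stays moved. The work goes in short steps, Python scripts to look and compute and a tool call to move; the robot and the scene stay as the last step left them, time stands still between calls to the robot, and variables do not carry over. Pictures are saved under pics/ and viewed, and the job is handed in when it is done.

Besides the shell and the picture viewer there is one more tool, called after "Request:" as a command line: name --argument value ..., lists and objects as JSON in quotes. jog_arm: Moves the arm, as the interface text tells. Its arguments: {"type":"object","properties":{"increments":{"type":"string"},"squeeze":{"type":"number"}},"required":["increments"]}

```bash
mkdir -p pics
python3 - <<'E'
from station import arm
import cv2,numpy as np
s=arm.observe(); print(s)
for n in ("side","top","wrist"):
    im=arm.capture(n); cv2.imwrite(f"pics/{n}0.png",im)
    c=arm.camera_info(n); print(n,c)
    R=cv2.Rodrigues(np.array(c['rvec'],float))[0]; print("campos",-R.T@np.array(c['tvec']), R[2])
E
```

```text
{'time': 0.0, 'q': array([-8.53999760e+01,  3.02784794e+01,  8.21565312e+01,  1.45746151e-03,
        6.76887119e+01, -1.02284941e+01]), 'qvel': array([-0.11999437,  0.00642703,  0.03863161,  0.0124399 ,  0.05199263,
        0.03815077]), 'joint_efforts': array([-1.20648743e-03, -4.40054941e+01, -1.76594013e+01,  6.32567424e-02,
        5.82133967e-02, -1.57995587e-04]), 'ee_pos': array([ 0.15992817, -0.60358938,  0.29127588]), 'eef_rot': array([[-1.49722178e-04,  2.55917430e-01, -9.66698633e-01],
       [ 2.15429474e-03, -9.66696318e-01, -2.55917151e-01],
       [-9.99997668e-01, -2.12087025e-03, -4.06585694e-04]]), 'force': array([0.59749139, 0.97300772, 0.39672958]), 'torque': array([ 0.00093305, -0.01492931, -0.00510395]), 'gripper_width': 0.08684456981902923}
side {'fx': 587.6704325329964, 'fy': 587.6704325329964, 'cx': 320.5677444083122, 'cy': 239.76635742549112, 'rvec': array([ 0.32143062, -2.48186944,  1.65911152]), 'tvec': array([0.58374485, 0.1459965 , 1.0568371 ])}
campos [0.33389179 1.03859435 0.53741579] [ 0.23224535 -0.89422122 -0.38266239]
top {'fx': 474.83200973633694, 'fy': 474.83200973633694, 'cx': 317.2963710436481, 'cy': 243.18734471147317, 'rvec': array([ 2.12383496, -2.17054273,  0.19038296]), 'tvec': array([-0.00545661,  0.61303691,  0.91559624])}
campos [4.60839750e-01 6.46245778e-04 1.00089301e+00] [ 0.15754757 -0.02015353 -0.98730573]
wrist {'fx': 344.6454853746356, 'fy': 344.6454853746356, 'cx': 322.8769561750651, 'cy': 239.70742716853746, 'rvec': array([-2.31746217,  1.78448995,  0.23730057]), 'tvec': array([-0.62511107, -0.03132091,  0.39156066])}
campos [ 0.22883323 -0.58663689  0.38543107] [-0.25138905 -0.06507395 -0.96569608]
```

View pics/top0.png

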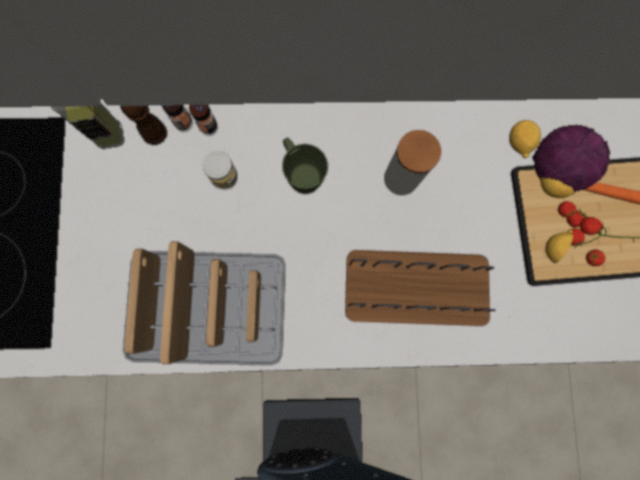

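View pics/side0.png

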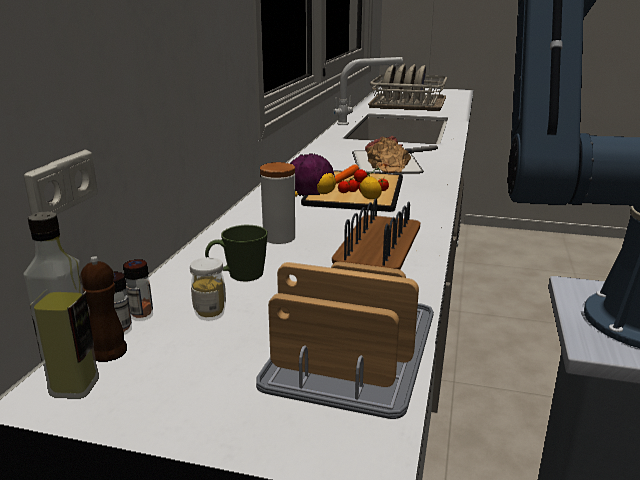

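View pics/wrist0.png

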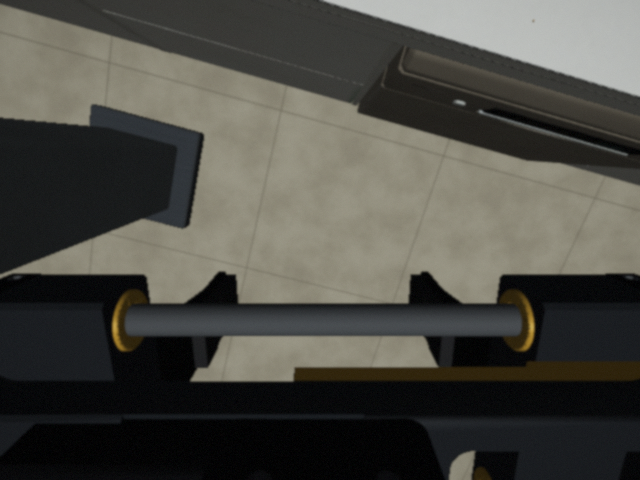

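The top view shows the drainer at about px (205,307) with the boards from left: second largest, largest, small, mini. The stand is at about (420,288). I'll enlarge both.

Run:
```python
import cv2
t=cv2.imread('pics/top0.png'); s=cv2.imread('pics/side0.png')
def c(im,x0,y0,x1,y1,k,n): cv2.imwrite('pics/'+n,cv2.resize(im[y0:y1,x0:x1],None,fx=k,fy=k,interpolation=cv2.INTER_CUBIC))
c(t,115,230,295,370,4.4,'c1.png'); c(t,335,235,505,340,4.4,'c2.png'); c(s,320,190,430,280,6,'c3.png'); c(s,250,250,440,420,3.5,'c4.png')
```

```text
(no output)
```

View pics/c1.png

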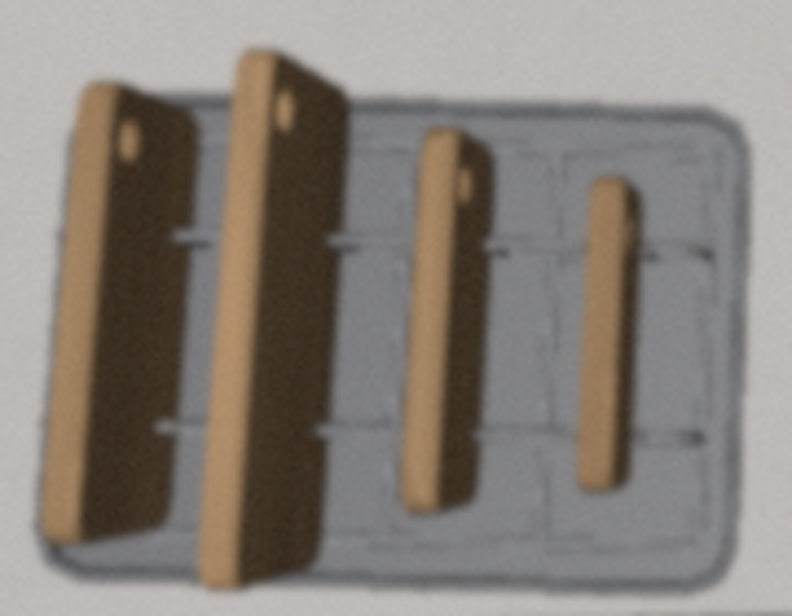

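View pics/c2.png

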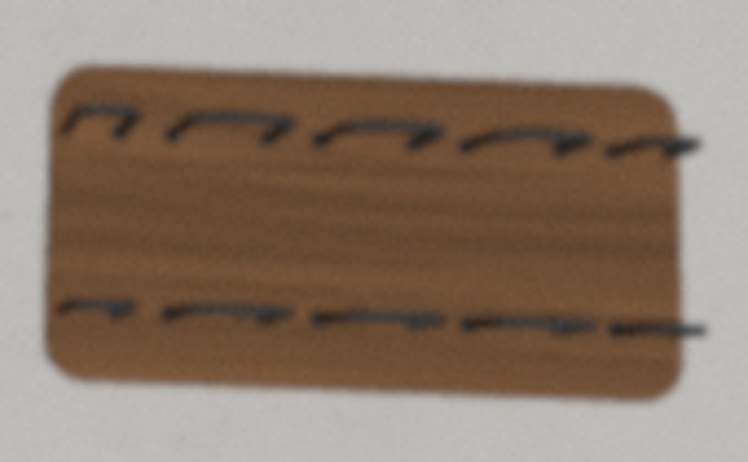

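View pics/c3.png

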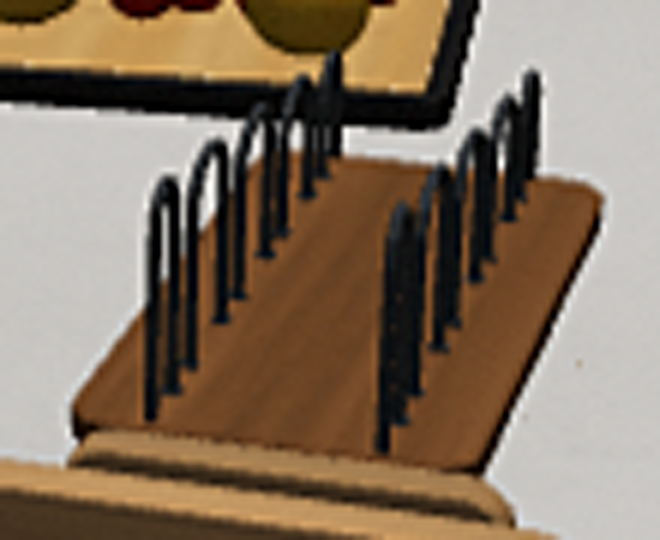

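View pics/c4.png

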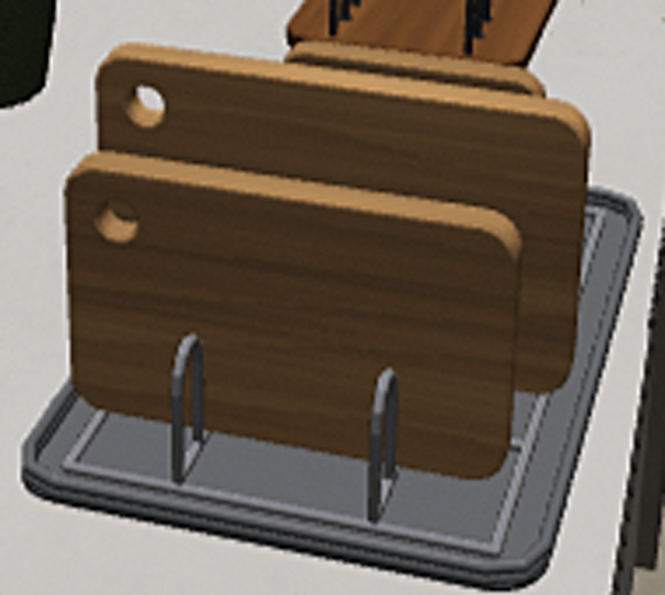

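```bash
cat > h.py <<'E'
import cv2,numpy as np
from scipy.optimize import least_squares
from station import arm
def proj(c,P):
    K=np.array([[c['fx'],0,c['cx']],[0,c['fy'],c['cy']],[0,0,1.]])
    return cv2.projectPoints(np.array(P,float).reshape(-1,3),np.array(c['rvec'],float),np.array(c['tvec'],float),K,None)[0].reshape(-1,2)
def ray(c,uv,z):
    R=cv2.Rodrigues(np.array(c['rvec'],float))[0]; C=-R.T@np.array(c['tvec'],float)
    o=[]
    for u,v in np.atleast_2d(uv):
        d=R.T@np.array([(u-c['cx'])/c['fx'],(v-c['cy'])/c['fy'],1]); o.append(C+d*(z-C[2])/d[2])
    return np.array(o)
def T(p,P):
    x,y,a=p; P=np.array(P,float).reshape(-1,3); c,s=np.cos(a),np.sin(a)
    return np.c_[x+c*P[:,0]-s*P[:,1], y+s*P[:,0]+c*P[:,1], P[:,2]]
E
python3 - <<'E'
from h import *
ct=arm.camera_info('top'); cs=arm.camera_info('side')
u=lambda L:np.array(L)/4.4
sc=u([(52,66),(681,90),(681,402),(46,379)])+[335,235]
print(ray(ct,sc,.018))
dc=u([(75,95),(748,108),(738,592),(40,578)])+[115,230]
print('drainer z=.01',ray(ct,dc,.01))
m=np.array([[.075,.15,.018],[.075,-.15,.018],[-.075,-.15,.018],[-.075,.15,.018]])
f=least_squares(lambda p:(proj(ct,T(p,m))-sc).ravel(),[.45,-.2,0]); print('stand',f.x,np.degrees(f.x[2]),f.fun)
S=f.x
hs={'medium':(.122,[(82,95),(45,530),(118,95),(80,535)]),'large':(.14,[(240,60),(200,580),(275,60),(238,580)]),'small':(.104,[(425,140),(403,505),(460,140),(438,505)]),'mini':(.086,[(592,185),(578,485),(625,185),(613,485)])}
W=dict(medium=.192,large=.22,small=.164,mini=.136)
for n,(h,L) in hs.items():
    P=ray(ct,u(L)+[115,230],.014+h)
    print(n,P.mean(0).round(4),'thick',np.linalg.norm(P[2]-P[0]).round(4),'len',np.linalg.norm(P[1]-P[0]).round(4),W[n],'yaw',np.degrees(np.arctan2(*( (P[0]-P[1])[[1,0]]))).round(2),np.degrees(np.arctan2(*( (P[2]-P[3])[[1,0]]))).round(2))
# overlay stand hoops
t=cv2.imread('pics/top0.png'); s=cv2.imread('pics/side0.png')
for c,im,x0,y0,x1,y1,k,n in((ct,t,335,235,505,340,4.4,'o2.png'),(cs,s,300,180,440,300,5,'o3.png')):
    big=cv2.resize(im[y0:y1,x0:x1],None,fx=k,fy=k,interpolation=cv2.INTER_CUBIC)
    for x in(.042,-.042):
        for yc,hh in zip((.105,.035,-.035,-.105),(0,0,0,0)):
            for dy in(.01,-.01):
                q=(proj(c,T(S,[[x,yc+dy,.018],[x,yc+dy,.05]]))-[x0,y0]+.5)*k
                cv2.line(big,tuple(int(v) for v in q[0]),tuple(int(v) for v in q[1]),(0,0,255),1)
        for yy,hh in ((.14,.106),(-.14,.07)):
            q=(proj(c,T(S,[[x,yy,.018],[x,yy,hh]]))-[x0,y0]+.5)*k
            cv2.line(big,tuple(int(v) for v in q[0]),tuple(int(v) for v in q[1]),(255,255,0),1)
    cv2.imwrite('pics/'+n,big)
E
```

```text
[[ 0.60197839 -0.08089827  0.018     ]
 [ 0.5841964  -0.38113611  0.018     ]
 [ 0.43768288 -0.36927899  0.018     ]
 [ 0.45512275 -0.07326971  0.018     ]]
drainer z=.01 [[0.60906063 0.36870167 0.01      ]
 [0.59616039 0.04889879 0.01      ]
 [0.37118503 0.05628203 0.01      ]
 [0.38531331 0.37611975 0.01      ]]
stand [ 0.51983397 -0.22614275 -0.06042571] -3.4621380039946135 [-0.00528829 -0.83995338 -0.40359483 -0.67318627  1.06622696  0.8521024
 -0.65771081  0.55774358]
medium [0.5013 0.3158 0.136 ] thick 0.0149 len 0.1767 0.192 yaw -2.64 -2.87
large [0.4971 0.2467 0.154 ] thick 0.0142 len 0.2068 0.22 yaw -2.85 -2.68
small [0.4948 0.1768 0.118 ] thick 0.0148 len 0.1515 0.164 yaw -2.73 -2.88
mini [0.4882 0.1079 0.1   ] thick 0.0142 len 0.127 0.136 yaw -2.69 -2.46
```

View pics/o2.png

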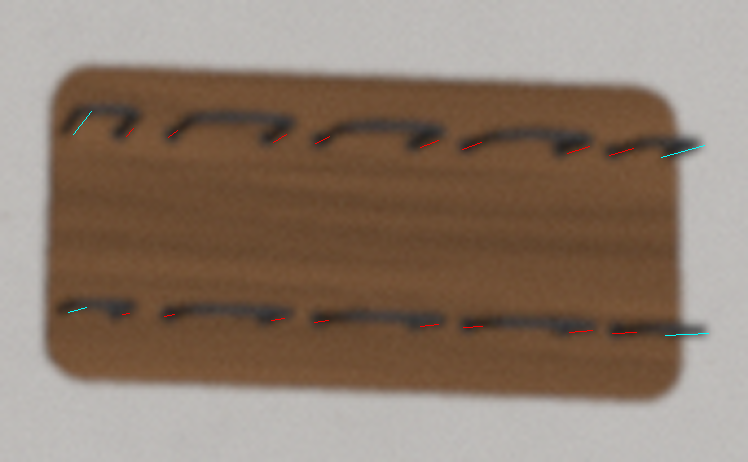

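View pics/o3.png

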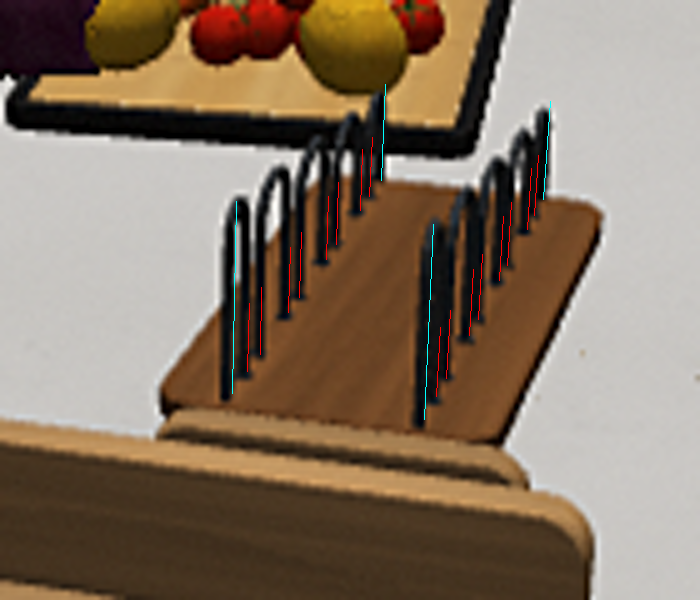

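The tall hoops are at the stand's +y end: the model with the 106 mm hoop there fits both views. The board tops agree with the given 70 mm pitch and 15 mm thickness. Next I'll write a planner helper and move over for a wrist-camera look at the stand.

```bash
cat >> h.py <<'E'
from scipy.spatial.transform import Rotation as Ro
def Rt(yaw):  # tool down, tool y at yaw deg
    a=np.radians(yaw); x=np.array([0,0,-1.]); y=np.array([np.cos(a),np.sin(a),0]); return np.c_[x,y,np.cross(x,y)]
def plan(target,yaw,claw,rows=None,vmax=.05):
    s=arm.observe(); p=s['ee_pos'].copy(); R=Ro.from_matrix(s['eef_rot']); G=Ro.from_matrix(Rt(yaw))
    d=np.array(target)-p; w=(R.inv()*G).as_rotvec()
    n=rows or int(max(np.ceil(np.linalg.norm(d)/vmax),np.ceil(np.linalg.norm(w)/.145),1))
    print('t',round(float(s['time']),2),'p',p.round(4),'d',d.round(4),'turn',np.degrees(w).round(2),'F',s['force'].round(1),'w',round(float(s['gripper_width']),4),'rows',n)
    out=[]
    for i in range(n):
        q=R*Ro.from_rotvec(w*i/n)
        out.append(' '.join(f'{v:.3f}' for v in q.inv().apply(d/n))+' '+' '.join(f'{v:.3f}' for v in w/n)+f' {claw}')
    print('; '.join(out))
E
python3 -c "
from h import *
plan((.42,-.226,.29),-93.5,0)"
```

```text
t 0.15 p [ 0.1599 -0.6037  0.2915] d [ 0.2601  0.3777 -0.0015] turn [18.33 -0.    0.09] F [-0.  -0.   0.3] w 0.0871 rows 10
0.000 -0.030 -0.035 0.032 -0.000 0.000 0; 0.000 -0.031 -0.034 0.032 -0.000 0.000 0; 0.000 -0.032 -0.033 0.032 -0.000 0.000 0; 0.000 -0.033 -0.032 0.032 -0.000 0.000 0; 0.000 -0.034 -0.031 0.032 -0.000 0.000 0; 0.000 -0.035 -0.030 0.032 -0.000 0.000 0; 0.000 -0.036 -0.028 0.032 -0.000 0.000 0; 0.000 -0.037 -0.027 0.032 -0.000 0.000 0; 0.000 -0.038 -0.026 0.032 -0.000 0.000 0; 0.000 -0.039 -0.025 0.032 -0.000 0.000 0
```

Request:
jog_arm --increments "0 -0.030 -0.035 0.032 0 0 120; 0 -0.031 -0.034 0.032 0 0 120; 0 -0.032 -0.033 0.032 0 0 120; 0 -0.033 -0.032 0.032 0 0 120; 0 -0.034 -0.031 0.032 0 0 120" --squeeze 40

```text
time: 0.65
ee_pos: [0.2916, -0.4153, 0.2891]
eef_rot: [[-0.001, 0.081, -0.997], [-0.002, -0.997, -0.081], [-1.0, 0.002, 0.001]]
force: [1.4, -0.9, -0.3]
gripper_width: 0.0549
```

Request:
jog_arm --increments "0 -0.035 -0.030 0.032 0 0 120; 0 -0.036 -0.028 0.032 0 0 120; 0 -0.037 -0.027 0.032 0 0 120; 0 -0.038 -0.026 0.032 0 0 120; 0 -0.039 -0.025 0.032 0 0 120"

```text
time: 1.15
ee_pos: [0.4288, -0.2197, 0.2884]
eef_rot: [[-0.0, -0.088, -0.996], [-0.001, -0.996, 0.088], [-1.0, 0.001, 0.0]]
force: [0.1, -0.5, 0.6]
gripper_width: 0.0461
```

```bash
python3 -c "
from h import *
plan((.42,-.226,.29),-93.5,120)"
```

```text
t 1.15 p [ 0.4288 -0.2197  0.2884] d [-0.0088 -0.0063  0.0016] turn [-1.54  0.02 -0.07] F [ 0.1 -0.5  0.6] w 0.0461 rows 1
-0.002 0.007 0.008 -0.027 0.000 -0.001 120
```

Request:
jog_arm --increments "0 0.007 0.008 -0.027 0 0 120; 0 0 0 0 0 0 120; 0 0 0 0 0 0 120; 0 0 0 0 0 0 120; 0 0 0 0 0 0 120"

```text
time: 1.65
ee_pos: [0.4229, -0.2195, 0.288]
eef_rot: [[-0.0, -0.052, -0.999], [0.002, -0.999, 0.052], [-1.0, -0.002, 0.0]]
force: [-0.4, 0.4, -0.4]
gripper_width: 0.0462
```

Run:
```python
from h import *
import pickle
c=arm.camera_info('wrist'); s=arm.observe(); im=arm.capture('wrist'); cv2.imwrite('pics/w1.png',im); pickle.dump((c,s),open('w1.pkl','wb'))
print(s['ee_pos'],s['eef_rot'],c)
```

```text
[ 0.42292616 -0.21952851  0.28799843] [[-2.37322073e-04 -5.19483800e-02 -9.98649743e-01]
 [ 1.66853080e-03 -9.98648402e-01  5.19479137e-02]
 [-9.99998580e-01 -1.65394947e-03  3.23678781e-04]] {'fx': 344.6454853746356, 'fy': 344.6454853746356, 'cx': 322.8769561750651, 'cy': 239.70742716853746, 'rvec': array([-2.02914845,  2.13837845,  0.28425062]), 'tvec': array([-0.19751044,  0.38837389,  0.50039431])}
```

View pics/w1.png

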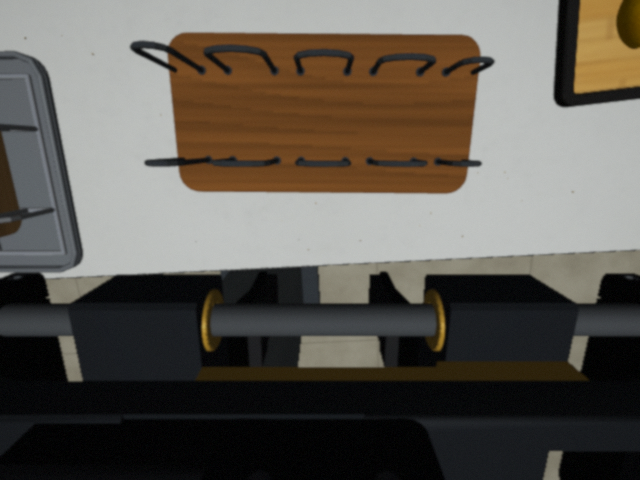

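Run:
```python
import cv2
t=cv2.imread('pics/w1.png')
def c(im,x0,y0,x1,y1,k,n): cv2.imwrite('pics/'+n,cv2.resize(im[y0:y1,x0:x1],None,fx=k,fy=k,interpolation=cv2.INTER_CUBIC))
c(t,125,20,325,200,4,'w1a.png'); c(t,300,20,500,200,4,'w1b.png')
```

```text
(no output)
```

View pics/w1a.png

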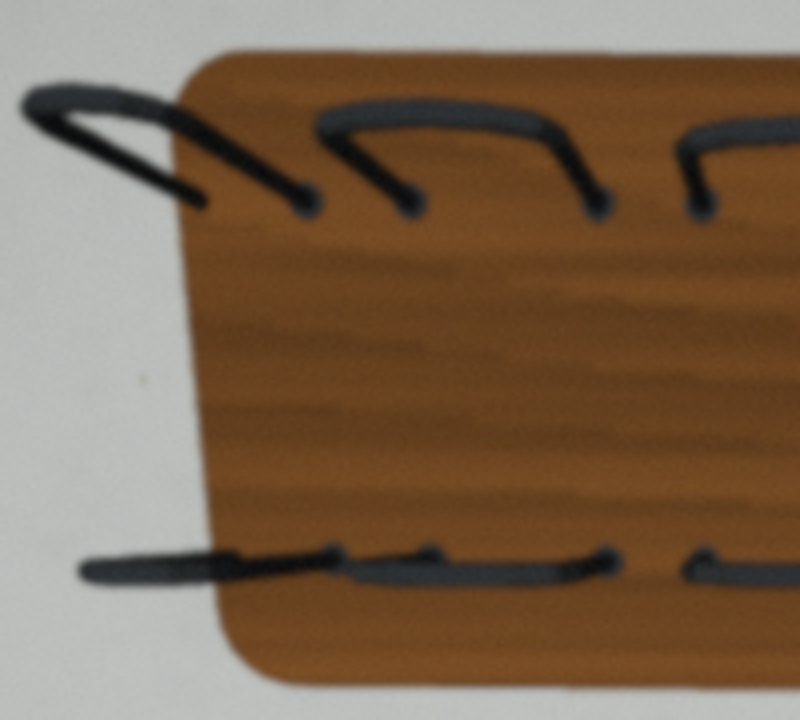

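View pics/w1b.png

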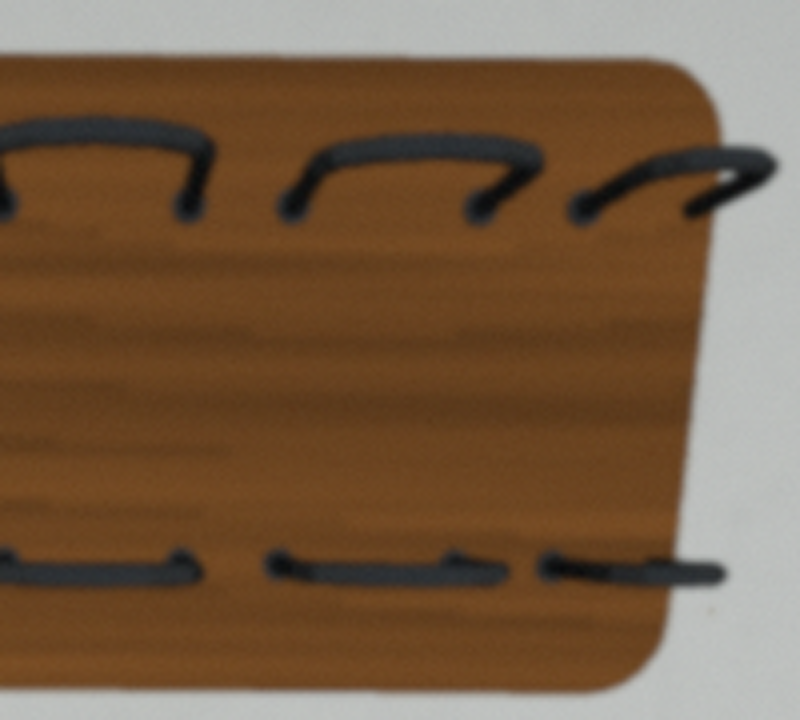

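Run:
```python
from h import *
import pickle
c,s=pickle.load(open('w1.pkl','rb'))
A=lambda L:np.array(L)/4+[125-.375,20-.375]
B=lambda L:np.array(L)/4+[300-.375,20-.375]
uv=np.r_[A([(308,201),(412,202),(598,204),(702,204)]),B([(189,207),(292,208),(481,210),(583,210)]),
 A([(333,557),(430,557),(606,561),(704,559)]),B([(182,560),(278,565),(452,563),(550,566)])]
def model(d): return np.array([[x,y+e*d,.018] for x in(.042,-.042) for y in(.105,.035,-.035,-.105) for e in(1,-1)])
f=least_squares(lambda p:(proj(c,T(p[:3],model(p[3])))-uv).ravel(),[.52,-.226,-.06,.0125],x_scale=[.01,.01,.01,.001])
print(f.x,np.degrees(f.x[2]),f.fun.reshape(-1,2).round(2))
S=f.x[:3]; print('slots',T(S,[[0,y,.018] for y in(.105,.035,-.035,-.105)]))
# with z shift free (systematic)
g=least_squares(lambda p:(proj(c,T(p[:3],model(p[3])+[0,0,p[4]]))-uv).ravel(),[.52,-.226,-.06,.0125,0],x_scale=[.01,.01,.01,.001,.01]); print(g.x)
```

```text
[ 0.52292371 -0.22551601 -0.06209848  0.01248954] -3.557980626623913 [[ 0.19 -0.24]
 [ 0.07 -0.23]
 [ 0.2  -0.25]
 [ 0.07  0.01]
 [-0.08 -0.27]
 [ 0.02 -0.25]
 [-0.65 -0.28]
 [-0.32 -0.02]
 [ 0.63  0.06]
 [ 0.66  0.3 ]
 [ 0.42 -0.27]
 [ 0.19  0.47]
 [-0.58  0.65]
 [-0.32 -0.36]
 [-0.11  0.57]
 [-0.37  0.05]]
slots [[ 0.52943986 -0.12071839  0.018     ]
 [ 0.52509576 -0.19058347  0.018     ]
 [ 0.52075166 -0.26044855  0.018     ]
 [ 0.51640756 -0.33031362  0.018     ]]
[ 0.52285313 -0.22551274 -0.06209765  0.0124666   0.00067133]
```

```bash
python3 -c "
from h import *
plan((.41,.22,.33),-92.8,120,10)"
```

```text
t 1.7 p [ 0.4229 -0.2197  0.288 ] d [-0.0129  0.4397  0.042 ] turn [-0.18  0.02  0.09] F [ 0.1  0.2 -0.7] w 0.0464 rows 10
-0.004 -0.044 0.004 -0.000 0.000 0.000 120; -0.004 -0.044 0.004 -0.000 0.000 0.000 120; -0.004 -0.044 0.004 -0.000 0.000 0.000 120; -0.004 -0.044 0.004 -0.000 0.000 0.000 120; -0.004 -0.044 0.004 -0.000 0.000 0.000 120; -0.004 -0.044 0.004 -0.000 0.000 0.000 120; -0.004 -0.044 0.003 -0.000 0.000 0.000 120; -0.004 -0.044 0.003 -0.000 0.000 0.000 120; -0.004 -0.044 0.003 -0.000 0.000 0.000 120; -0.004 -0.044 0.003 -0.000 0.000 0.000 120
```

Request:
jog_arm --increments "-0.004 -0.044 0.004 0 0 0 120; -0.004 -0.044 0.004 0 0 0 120; -0.004 -0.044 0.004 0 0 0 120; -0.004 -0.044 0.004 0 0 0 120; -0.004 -0.044 0.004 0 0 0 120"

```text
time: 2.2
ee_pos: [0.4179, -0.003, 0.3083]
eef_rot: [[0.005, -0.075, -0.997], [-0.002, -0.997, 0.075], [-1.0, 0.002, -0.005]]
force: [0.6, -0.4, 0.1]
gripper_width: 0.046
```

Request:
jog_arm --increments "-0.004 -0.044 0.004 0 0 0 120; -0.004 -0.044 0.004 0 0 0 120; -0.004 -0.044 0.004 0 0 0 120; -0.004 -0.044 0.004 0 0 0 120; -0.004 -0.044 0.004 0 0 0 120"

```text
time: 2.7
ee_pos: [0.4156, 0.223, 0.3295]
eef_rot: [[0.008, -0.086, -0.996], [-0.002, -0.996, 0.086], [-1.0, 0.002, -0.008]]
force: [0.7, -0.3, 0.7]
gripper_width: 0.0459
```

Request:
jog_arm --increments "0 0 0 0 0 0 120; 0 0 0 0 0 0 120; 0 0 0 0 0 0 120; 0 0 0 0 0 0 120; 0 0 0 0 0 0 120"

```text
time: 3.2
ee_pos: [0.4164, 0.2233, 0.3295]
eef_rot: [[0.009, -0.086, -0.996], [-0.002, -0.996, 0.086], [-1.0, 0.001, -0.009]]
force: [0.2, -0.5, 0.4]
gripper_width: 0.0459
```

Run:
```python
from h import *
import pickle
c=arm.camera_info('wrist'); s=arm.observe(); im=arm.capture('wrist'); cv2.imwrite('pics/w2.png',im); pickle.dump((c,s),open('w2.pkl','wb'))
print(s['ee_pos'],s['eef_rot'],s['qvel'],s['q'])
```

```text
[0.41642457 0.22327683 0.32951852] [[ 0.00887089 -0.0862905  -0.99623052]
 [-0.00187304 -0.99626941  0.08627719]
 [-0.9999589   0.00110062 -0.00899943]] [-1.53825749 -0.1179995   0.48410387 -0.18268789  0.14677907 -0.24873287] [ 14.73196564  15.46745085 100.79309911  -0.26091144  63.27541407
 109.79831166]
```

View pics/w2.png

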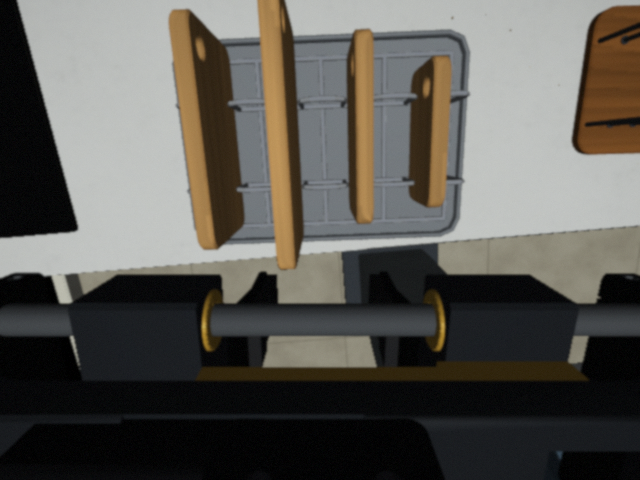

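Run:
```python
import cv2
t=cv2.imread('pics/w2.png')
cv2.imwrite('pics/w2a.png',cv2.resize(t[0:280,160:310],None,fx=2.13,fy=2.13,interpolation=cv2.INTER_CUBIC))
def c(im,x0,y0,x1,y1,k,n): cv2.imwrite('pics/'+n,cv2.resize(im[y0:y1,x0:x1],None,fx=k,fy=k,interpolation=cv2.INTER_CUBIC))
c(t,160,0,320,135,4.4,'w2a.png'); c(t,160,140,320,275,4.4,'w2b.png'); c(t,320,10,480,145,4.4,'w2c.png');c(t,320,130,480,265,4.4,'w2d.png')
```

```text
(no output)
```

View pics/w2a.png

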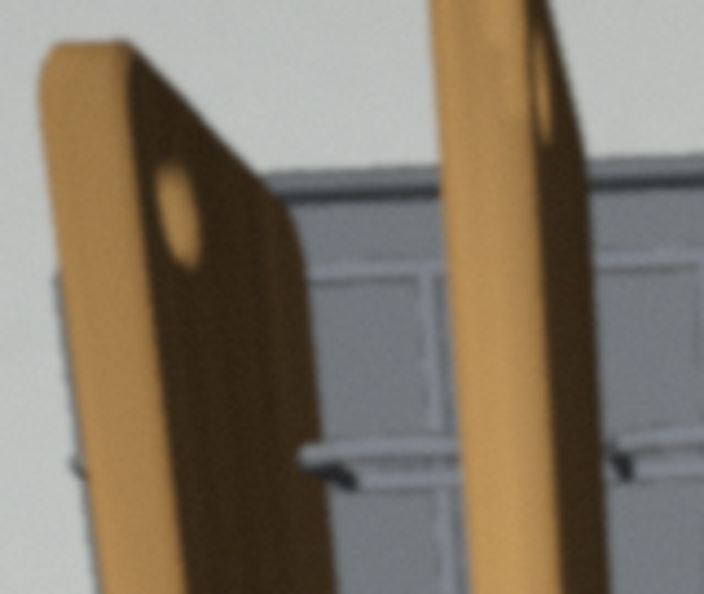

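View pics/w2b.png

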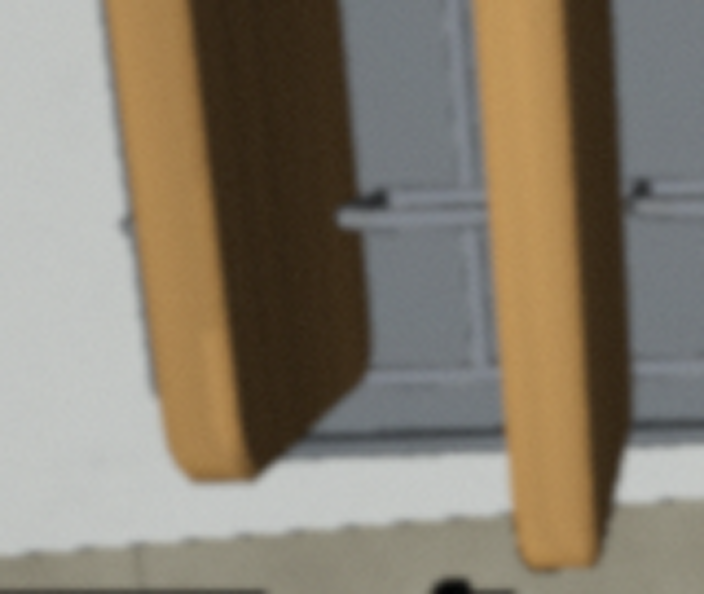

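View pics/w2c.png

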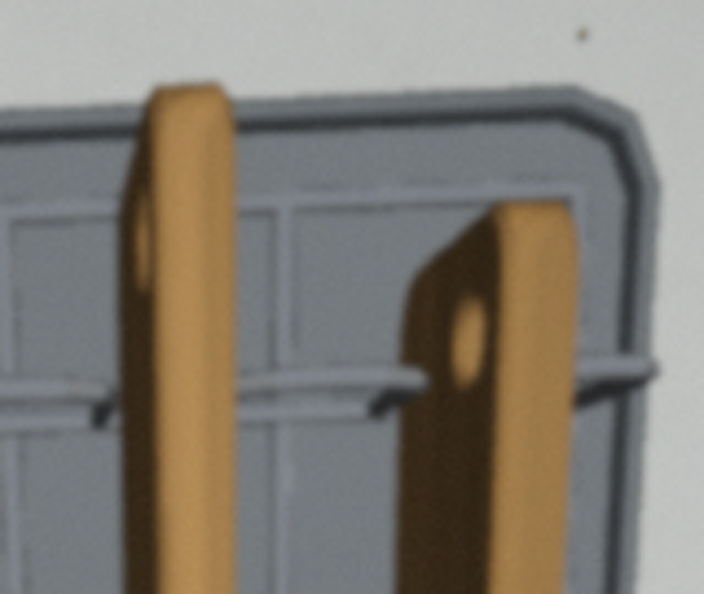

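View pics/w2d.png

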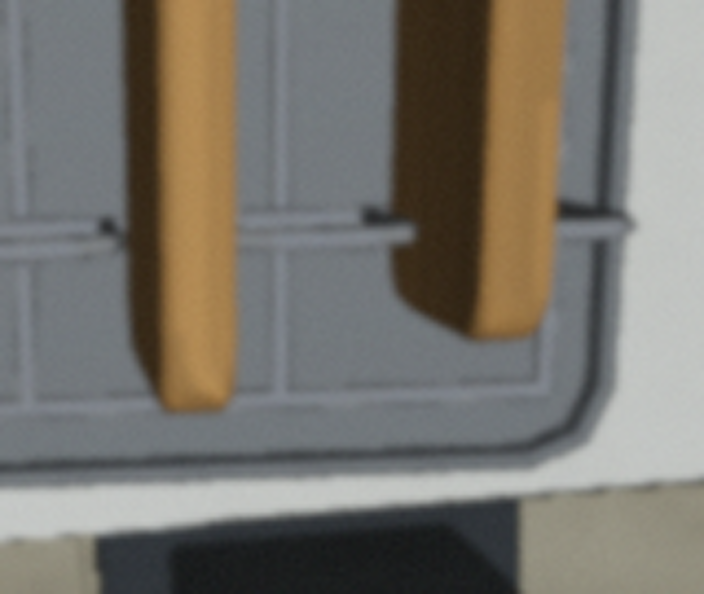

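Run:
```python
from h import *
import pickle
c,s=pickle.load(open('w2.pkl','rb'))
O=dict(a=(160,0),b=(160,140),c=(320,10),d=(320,130))
def px(l): return np.array([np.array(p[1:])/4.4-.386+O[p[0]] for p in l])
B=dict(
 medium=(.122,.192,[('a',57,200),('a',100,590),('b',107,0),('b',148,320)],[('a',150,250),('a',186,590),('b',190,0),('b',230,320)],('a',85,42),('b',215,480)),
 large=(.14,.22,[('a',440,150),('a',470,590),('b',474,0),('b',512,440)],[('a',530,150),('a',558,590),('b',567,0),('b',590,440)],None,('b',560,570)),
 small=(.104,.164,[('c',158,200),('c',163,590),('d',160,0),('d',162,340)],[('c',235,200),('c',236,590),('d',237,0),('d',236,340)],('c',190,85),('d',197,410)),
 mini=(.086,.136,[('c',498,290),('c',491,590),('d',490,0),('d',480,240)],[('c',577,290),('c',567,590),('d',567,0),('d',552,240)],('c',535,202),('d',508,338)))
R={}
for n,(h,w,l,r,e1,e2) in B.items():
    z=.014+h; L=ray(c,px(l),z); Rr=ray(c,px(r),z)
    fl=np.polyfit(L[:,0]-.49,L[:,1],1); fr=np.polyfit(Rr[:,0]-.49,Rr[:,1],1)
    xe=[ray(c,px([e]),z-.008)[0][0] if e else None for e in(e1,e2)]
    xc=(xe[0]+xe[1])/2 if e1 else xe[1]+w/2
    print(n,'yaw',np.degrees(np.arctan(fl[0])).round(2),np.degrees(np.arctan(fr[0])).round(2),'thick',round(fl[1]-fr[1],4),'ymid@.49',round((fl[1]+fr[1])/2,4),'xends',xe,'xc',round(xc,4),'y@xc',round((fl[1]+fr[1])/2+(fl[0]+fr[0])/2*(xc-.49),4))
```

```text
medium yaw -3.39 -3.0 thick 0.0155 ymid@.49 0.3196 xends [np.float64(0.5988811280336656), np.float64(0.4106782885467901)] xc 0.5048 y@xc 0.3187
large yaw -2.51 -2.53 thick 0.0149 ymid@.49 0.2497 xends [None, np.float64(0.39152825799048196)] xc 0.5015 y@xc 0.2492
small yaw -3.22 -2.8 thick 0.0146 ymid@.49 0.1798 xends [np.float64(0.5788555721503736), np.float64(0.418197416746769)] xc 0.4985 y@xc 0.1793
mini yaw -2.66 -2.81 thick 0.0156 ymid@.49 0.1102 xends [np.float64(0.5575068222228207), np.float64(0.4244917732560142)] xc 0.491 y@xc 0.1101
```

```bash
python3 -c "
from h import *
plan((.5005,.2485,.26),-92.8,120,5)"
```

```text
t 3.25 p [0.4165 0.2232 0.3295] d [ 0.084   0.0253 -0.0695] turn [-2.15 -0.52 -0.08] F [-0.7 -0.3 -0.6] w 0.0459 rows 5
0.014 -0.006 -0.016 -0.007 -0.002 -0.000 120; 0.014 -0.006 -0.016 -0.007 -0.002 -0.000 120; 0.014 -0.006 -0.016 -0.007 -0.002 -0.000 120; 0.014 -0.006 -0.016 -0.007 -0.002 -0.000 120; 0.014 -0.006 -0.016 -0.007 -0.002 -0.000 120
```

Request:
jog_arm --increments "0.014 -0.006 -0.016 -0.008 -0.002 0 120; 0.014 -0.006 -0.016 -0.008 -0.002 0 120; 0.014 -0.006 -0.016 -0.008 -0.002 0 120; 0.014 -0.006 -0.016 -0.008 -0.002 0 120; 0.014 -0.006 -0.016 -0.008 -0.002 0 120"

```text
time: 3.75
ee_pos: [0.5016, 0.243, 0.26]
eef_rot: [[0.002, -0.053, -0.999], [-0.001, -0.999, 0.053], [-1.0, 0.001, -0.002]]
force: [0.6, 0.4, 0.6]
gripper_width: 0.046
```

```bash
python3 -c "
from h import *
plan((.5005,.2485,.19),-92.8,120,5)
cv2.imwrite('pics/w3.png',arm.capture('wrist'))"
```

```text
t 3.75 p [0.5016 0.243  0.26  ] d [-0.0011  0.0055 -0.07  ] turn [-0.25 -0.09 -0.05] F [0.6 0.4 0.6] w 0.046 rows 5
0.014 -0.001 0.000 -0.001 -0.000 -0.000 120; 0.014 -0.001 0.000 -0.001 -0.000 -0.000 120; 0.014 -0.001 0.000 -0.001 -0.000 -0.000 120; 0.014 -0.001 0.000 -0.001 -0.000 -0.000 120; 0.014 -0.001 0.000 -0.001 -0.000 -0.000 120
```

View pics/w3.png

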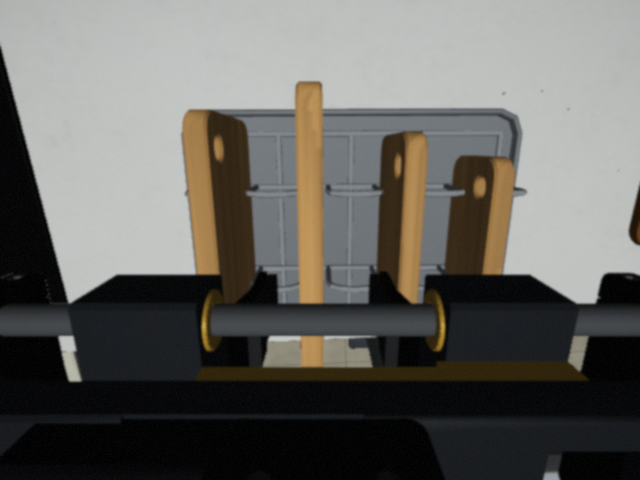

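The large board (column about 312) stands between the fingers (270 and 375), slightly left of centre, as the measured 5 mm error predicts. Descending.

Request:
jog_arm --increments "0.014 -0.003 0 -0.002 -0.001 0 120; 0.014 -0.002 0 -0.001 0 0 120; 0.014 -0.001 0 0 0 0 120; 0.014 0 0 0 0 0 120; 0.012 0 0 0 0 0 120"

```text
time: 4.3
ee_pos: [0.5066, 0.2455, 0.1888]
eef_rot: [[0.003, -0.058, -0.998], [-0.001, -0.998, 0.058], [-1.0, 0.0, -0.003]]
force: [-0.1, 0.1, 1.3]
gripper_width: 0.046
```

```bash
python3 -c "
from h import *
plan((.5005,.2485,.19),-92.8,120,1)"
```

```text
t 4.3 p [0.5066 0.2455 0.1888] d [-0.0061  0.003   0.0012] turn [-0.52 -0.17 -0.03] F [-0.1  0.1  1.3] w 0.046 rows 1
-0.001 -0.003 0.006 -0.009 -0.003 -0.000 120
```

Request:
jog_arm --increments "-0.001 -0.002 0.006 -0.009 -0.003 0 120; 0 -0.001 0.001 0 0 0 120; 0 0 0 0 0 0 160; 0 0 0 0 0 0 190; 0 0 0 0 0 0 220" --squeeze 15

```text
time: 4.8
ee_pos: [0.4989, 0.248, 0.1905]
eef_rot: [[-0.001, -0.05, -0.999], [-0.001, -0.999, 0.05], [-1.0, 0.001, 0.001]]
force: [0.3, 0.5, -0.7]
gripper_width: 0.0299
```

Request:
jog_arm --increments "0 0 0 0 0 0 255; 0 0 0 0 0 0 255; 0 0 0 0 0 0 255; 0 0 0 0 0 0 255; 0 0 0 0 0 0 255" --squeeze 40

```text
time: 5.3
ee_pos: [0.4993, 0.2482, 0.1913]
eef_rot: [[0.001, -0.05, -0.999], [-0.001, -0.999, 0.05], [-1.0, 0.0, -0.001]]
force: [-0.2, -0.1, 0.3]
gripper_width: 0.0147
```

```bash
python3 -c "
from h import *
s=arm.observe();print(s['torque'])
plan((.5005,.2485,.33),-92.8,255,5)"
```

```text
[-0.01075575 -0.01528707 -0.01075142]
t 5.3 p [0.4993 0.2482 0.1913] d [0.0012 0.0003 0.1387] turn [-0.04 -0.04 -0.03] F [-0.2 -0.1  0.3] w 0.0147 rows 5
-0.028 -0.000 -0.000 -0.000 -0.000 -0.000 255; -0.028 -0.000 -0.000 -0.000 -0.000 -0.000 255; -0.028 -0.000 -0.000 -0.000 -0.000 -0.000 255; -0.028 -0.000 -0.000 -0.000 -0.000 -0.000 255; -0.028 -0.000 -0.000 -0.000 -0.000 -0.000 255
```

Request:
jog_arm --increments "-0.012 0 0 0 0 0 255; -0.024 0 0 0 0 0 255; -0.034 0 0 0 0 0 255; -0.034 0 0 0 0 0 255; -0.034 0 0 0 0 0 255"

```text
time: 5.8
ee_pos: [0.4948, 0.2473, 0.328]
eef_rot: [[-0.02, -0.05, -0.999], [-0.005, -0.999, 0.05], [-1.0, 0.006, 0.02]]
force: [0.6, 0.8, -3.9]
gripper_width: 0.0148
```

```bash
python3 -c "
from h import *
s=arm.observe();print(s['torque'])
plan((.529,-.121,.335),-93.56,255,10)"
```

```text
[ 0.01744928 -0.13885965 -0.01249656]
t 5.8 p [0.4948 0.2473 0.328 ] d [ 0.0342 -0.3683  0.007 ] turn [ 0.68  1.12 -0.33] F [ 0.6  0.8 -3.9] w 0.0148 rows 10
-0.001 0.037 -0.005 0.001 0.002 -0.001 255; -0.001 0.037 -0.005 0.001 0.002 -0.001 255; -0.001 0.037 -0.005 0.001 0.002 -0.001 255; -0.001 0.037 -0.005 0.001 0.002 -0.001 255; -0.001 0.037 -0.005 0.001 0.002 -0.001 255; -0.001 0.037 -0.005 0.001 0.002 -0.001 255; -0.001 0.037 -0.006 0.001 0.002 -0.001 255; -0.001 0.037 -0.006 0.001 0.002 -0.001 255; -0.001 0.037 -0.006 0.001 0.002 -0.001 255; -0.001 0.037 -0.006 0.001 0.002 -0.001 255
```

Request:
jog_arm --increments "-0.001 0.025 -0.003 0.001 0.004 -0.001 255; -0.001 0.037 -0.005 0.001 0.004 -0.001 255; -0.001 0.04 -0.005 0.001 0.004 -0.001 255; -0.001 0.04 -0.005 0.001 0.004 -0.001 255; -0.001 0.04 -0.005 0.001 0.002 -0.001 255"

```text
time: 6.3
ee_pos: [0.5094, 0.0651, 0.3418]
eef_rot: [[0.013, -0.044, -0.999], [0.005, -0.999, 0.044], [-1.0, -0.006, -0.013]]
force: [0.7, -0.9, -3.7]
gripper_width: 0.0147
```

Request:
jog_arm --increments "-0.001 0.04 -0.005 0.001 0.002 0 255; -0.001 0.04 -0.005 0.001 0 0 255; -0.001 0.037 -0.005 0.001 0 0 255; 0 0.03 -0.004 0.001 0 0 255; 0 0.02 -0.003 0.001 0 0 255"

```text
time: 6.8
ee_pos: [0.5205, -0.1113, 0.346]
eef_rot: [[0.013, -0.053, -0.999], [0.005, -0.999, 0.053], [-1.0, -0.006, -0.013]]
force: [1.2, 0.1, -3.2]
gripper_width: 0.015
```

```bash
python3 -c "
from h import *
s=arm.observe();print(s['torque'])
plan((.529,-.121,.335),-93.56,255,2)"
```

```text
[ 0.04576039 -0.02510711  0.07308816]
t 6.8 p [ 0.5205 -0.1113  0.346 ] d [ 0.0085 -0.0097 -0.011 ] turn [ 0.54 -0.75  0.35] F [ 1.2  0.1 -3.2] w 0.015 rows 2
0.006 0.005 -0.004 0.005 -0.007 0.003 255; 0.006 0.005 -0.004 0.005 -0.007 0.003 255
```

Request:
jog_arm --increments "0.008 0.005 -0.004 0.005 -0.007 0.003 255; 0.008 0.005 -0.004 0.005 -0.006 0.003 255; 0.01 0 0 0 0 0 255; 0.012 0 0 0 0 0 255; 0 0 0 0 0 0 255"

```text
time: 7.3
ee_pos: [0.5271, -0.1213, 0.3045]
eef_rot: [[-0.005, -0.066, -0.998], [0.003, -0.998, 0.066], [-1.0, -0.003, 0.005]]
force: [0.3, -0.3, -4.2]
gripper_width: 0.0149
```

```bash
python3 -c "
from h import *
s=arm.observe();print(s['torque'])
plan((.529,-.121,.3),-93.56,255,1)"
```

```text
[0.02676694 0.07359037 0.04635846]
t 7.3 p [ 0.5271 -0.1213  0.3045] d [ 0.0019  0.0003 -0.0045] turn [-0.2   0.28  0.15] F [ 0.3 -0.3 -4.2] w 0.0149 rows 1
0.004 -0.000 -0.002 -0.004 0.005 0.003 255
```

Request:
jog_arm --increments "0.004 0 -0.002 -0.004 0.005 0.003 255; 0 0 0 0 0 0 255; 0 0 0 0 0 0 255; 0 0 0 0 0 0 255; 0 0 0 0 0 0 255"

```text
time: 7.8
ee_pos: [0.5293, -0.1183, 0.3004]
eef_rot: [[-0.0, -0.057, -0.998], [0.0, -0.998, 0.057], [-1.0, -0.0, 0.0]]
force: [-0.2, -0.2, -3.0]
gripper_width: 0.0149
```

```bash
python3 -c "
from h import *
plan((.529,-.121,.29),-93.56,255,1)
import pickle
pickle.dump((arm.camera_info('wrist'),arm.observe()),open('w4.pkl','wb'))
a=arm.capture('wrist');cv2.imwrite('pics/w4.png',a)
b=arm.capture('side');cv2.imwrite('pics/s4.png',b)
cv2.imwrite('pics/s4c.png',cv2.resize(b[130:330,260:500],None,fx=3,fy=3,interpolation=cv2.INTER_CUBIC))
b=arm.capture('top');cv2.imwrite('pics/t4.png',b)
"
```

```text
t 7.8 p [ 0.5293 -0.1183  0.3004] d [-0.0003 -0.0027 -0.0104] turn [0.29 0.   0.02] F [-0.2 -0.2 -3. ] w 0.0149 rows 1
0.010 0.003 0.000 0.005 0.000 0.000 255
```

View pics/w4.png

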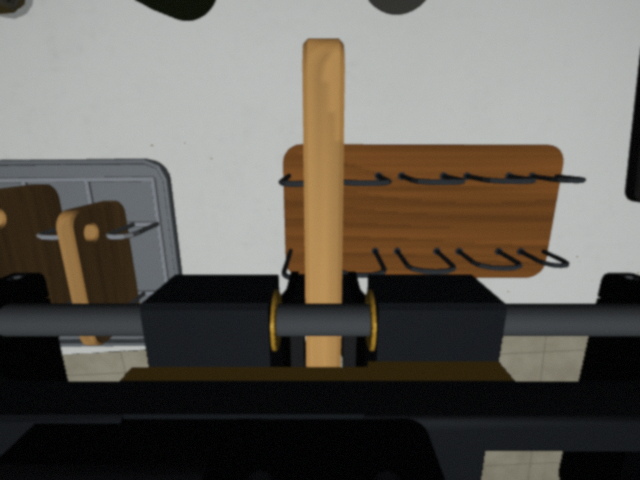

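View pics/s4c.png

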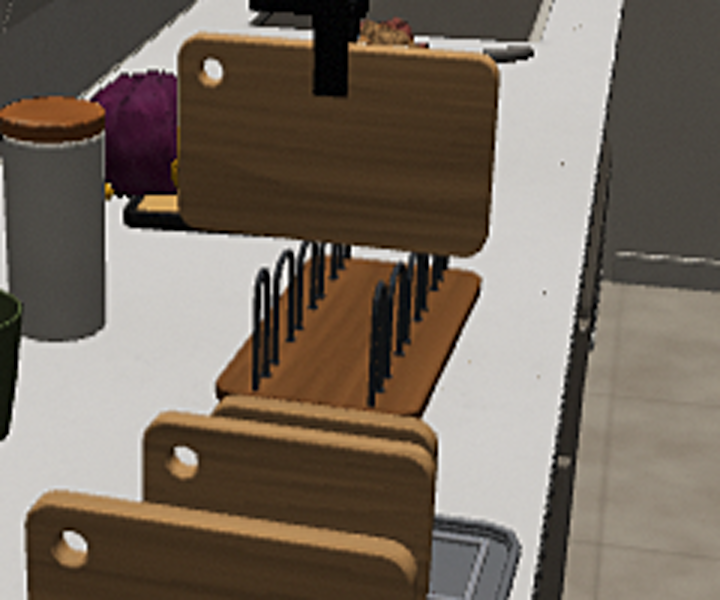

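View pics/t4.png

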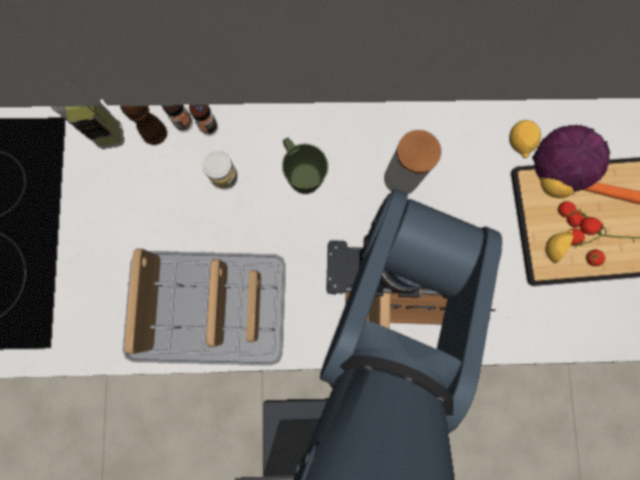

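Run:
```python
from h import *
import pickle
c,s=pickle.load(open('w4.pkl','rb'))
print('canister',ray(arm.camera_info('top'),[(418,152)],.178))
im=cv2.imread('pics/w4.png'); cv2.imwrite('pics/w4c.png',cv2.resize(im[30:280,270:400],None,fx=3,fy=2.3,interpolation=cv2.INTER_CUBIC))
# predicted top-face edges of held board: z top = ee z -.051+.015 approx; 
p=s['ee_pos'];R=s['eef_rot']
for dx in(.02,.05,.09):
  for off in(.0075,-.0075):
    P=p+R@np.array([.0373,off,-dx]); print(dx,off,proj(c,P).round(1),P.round(4))
# columns of board face edges at those rows via hue/brightness gradient
g=cv2.cvtColor(im,cv2.COLOR_BGR2HSV)
for dx in(.02,.05,.09):
    v=int(round(proj(c,p+R@np.array([.0373,0,-dx]))[0,1])); 
    print(v, [ (u,tuple(int(k) for k in g[v,u])) for u in list(range(299,309))+list(range(338,349))])
```

```text
canister [[ 0.75622774 -0.20305975  0.178     ]]
0.02 0.0075 [[339.2 277.7]] [ 0.5489 -0.127   0.2631]
0.02 -0.0075 [[302.3 277.7]] [ 0.5497 -0.112   0.2631]
0.05 0.0075 [[340.1 204.4]] [ 0.5788 -0.1287  0.2631]
0.05 -0.0075 [[301.  204.4]] [ 0.5797 -0.1137  0.2631]
0.09 0.0075 [[341.5  92.1]] [ 0.6187 -0.131   0.2631]
0.09 -0.0075 [[299.1  92.1]] [ 0.6196 -0.116   0.2631]
278 [(299, (150, 85, 3)), (300, (30, 64, 4)), (301, (120, 64, 4)), (302, (173, 102, 10)), (303, (7, 127, 26)), (304, (17, 143, 75)), (305, (17, 145, 128)), (306, (17, 145, 157)), (307, (17, 141, 172)), (308, (17, 140, 173)), (338, (17, 141, 155)), (339, (17, 143, 150)), (340, (17, 143, 143)), (341, (16, 142, 120)), (342, (16, 143, 75)), (343, (14, 138, 35)), (344, (8, 102, 10)), (345, (90, 109, 7)), (346, (45, 64, 8)), (347, (30, 64, 4)), (348, (60, 64, 8))]
204 [(299, (14, 176, 94)), (300, (15, 177, 95)), (301, (15, 183, 92)), (302, (15, 173, 99)), (303, (15, 158, 118)), (304, (16, 150, 141)), (305, (17, 143, 160)), (306, (17, 143, 166)), (307, (17, 142, 171)), (308, (17, 137, 175)), (338, (17, 140, 155)), (339, (17, 143, 150)), (340, (17, 144, 147)), (341, (16, 142, 145)), (342, (16, 148, 136)), (343, (15, 159, 120)), (344, (14, 172, 108)), (345, (14, 184, 101)), (346, (14, 176, 103)), (347, (14, 175, 105)), (348, (14, 178, 102))]
92 [(299, (60, 1, 188)), (300, (53, 5, 188)), (301, (20, 13, 181)), (302, (18, 48, 170)), (303, (17, 103, 161)), (304, (17, 137, 156)), (305, (17, 143, 157)), (306, (16, 141, 164)), (307, (17, 138, 166)), (308, (17, 136, 169)), (338, (17, 135, 170)), (339, (17, 141, 165)), (340, (17, 143, 161)), (341, (17, 144, 159)), (342, (17, 140, 157)), (343, (17, 115, 160)), (344, (17, 68, 169)), (345, (19, 24, 177)), (346, (38, 6, 183)), (347, (45, 5, 187)), (348, (50, 4, 188))]
```

View pics/w4c.png

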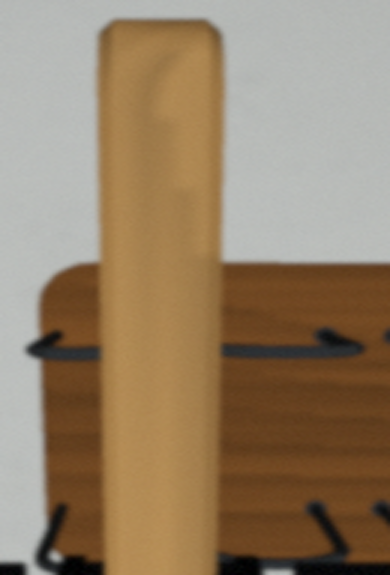

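The held board gives a check on the wrist camera: it appears about 2.8 px, or 1 mm, off its known place in the jaws. I'll aim for slot y ≈ -0.120 and go in gently, watching the force.

```bash
python3 -c "
from h import *
plan((.529,-.120,.28),-93.56,255,5)"
```

```text
t 7.95 p [ 0.5292 -0.1185  0.3003] d [-0.0002 -0.0015 -0.0203] turn [0.27 0.02 0.02] F [ 0.2 -0.4 -3.5] w 0.0146 rows 5
0.004 0.000 0.000 0.001 0.000 0.000 255; 0.004 0.000 0.000 0.001 0.000 0.000 255; 0.004 0.000 0.000 0.001 0.000 0.000 255; 0.004 0.000 0.000 0.001 0.000 0.000 255; 0.004 0.000 0.000 0.001 0.000 0.000 255
```

Request:
jog_arm --increments "0.003 0.002 0 0.005 0 0 255; 0.003 0 0 0 0 0 255; 0.004 0 0 0 0 0 255; 0.004 0 0 0 0 0 255; 0 0 0 0 0 0 255"

```text
time: 8.45
ee_pos: [0.529, -0.1211, 0.2851]
eef_rot: [[-0.0, -0.064, -0.998], [0.0, -0.998, 0.064], [-1.0, -0.0, 0.0]]
force: [-0.2, 0.9, -3.1]
gripper_width: 0.0144
```

```bash
python3 -c "
from h import *
plan((.529,-.120,.27),-93.56,255,3)"
```

```text
t 8.45 p [ 0.529  -0.1211  0.2851] d [ 0.      0.0011 -0.0151] turn [-0.09  0.01  0.02] F [-0.2  0.9 -3.1] w 0.0144 rows 3
0.005 -0.000 0.000 -0.001 0.000 0.000 255; 0.005 -0.000 0.000 -0.001 0.000 0.000 255; 0.005 -0.000 0.000 -0.001 0.000 0.000 255
```

Request:
jog_arm --increments "0.003 -0.001 0 0 0 0 255; 0.003 0 0 0 0 0 255; 0.003 0 0 0 0 0 255; 0.003 0 0 0 0 0 255; 0.003 0 0 0 0 0 255"

```text
time: 8.95
ee_pos: [0.5293, -0.12, 0.269]
eef_rot: [[0.0, -0.063, -0.998], [0.0, -0.998, 0.063], [-1.0, -0.0, -0.0]]
force: [0.5, -0.2, -2.8]
gripper_width: 0.0149
```

Request:
jog_arm --increments "0.003 0 0 0 0 0 255; 0.003 0 0 0 0 0 255; 0.003 0 0 0 0 0 255; 0.003 0 0 0 0 0 255; 0 0 0 0 0 0 255"

```text
time: 9.45
ee_pos: [0.5292, -0.1199, 0.2554]
eef_rot: [[-0.0, -0.064, -0.998], [0.001, -0.998, 0.064], [-1.0, -0.0, 0.001]]
force: [0.3, -0.0, -4.0]
gripper_width: 0.0146
```

```bash
python3 -c "
from h import *
print(arm.observe()['torque'])
plan((.529,-.120,.2),-93.56,255,5)"
```

```text
[ 0.05220487 -0.00112162 -0.0106066 ]
t 9.45 p [ 0.5292 -0.1199  0.2554] d [-0.0002 -0.0001 -0.0554] turn [-0.08  0.03  0.03] F [ 0.3 -0.  -4. ] w 0.0146 rows 5
0.011 0.000 0.000 -0.000 0.000 0.000 255; 0.011 0.000 0.000 -0.000 0.000 0.000 255; 0.011 0.000 0.000 -0.000 0.000 0.000 255; 0.011 0.000 0.000 -0.000 0.000 0.000 255; 0.011 0.000 0.000 -0.000 0.000 0.000 255
```

No contact and already 28 mm into the slot. Continuing down.

Request:
jog_arm --increments "0.010 0 0 0 0 0 255; 0.012 0 0 0 0 0 255; 0.012 0 0 0 0 0 255; 0.012 0 0 0 0 0 255; 0.005 0 0 0 0 0 255"

```text
time: 9.95
ee_pos: [0.5296, -0.1201, 0.2007]
eef_rot: [[0.001, -0.064, -0.998], [-0.0, -0.998, 0.064], [-1.0, 0.0, -0.001]]
force: [-1.0, -0.7, -3.4]
gripper_width: 0.0147
```

Request:
jog_arm --increments "0.002 0 0 0 0 0 255; 0.002 0 0 0 0 0 255; 0.002 0 0 0 0 0 255; 0 0 0 0 0 0 255; 0 0 0 0 0 0 255"

```text
time: 10.45
ee_pos: [0.5298, -0.1203, 0.197]
eef_rot: [[0.002, -0.063, -0.998], [-0.001, -0.998, 0.063], [-1.0, 0.001, -0.002]]
force: [-0.5, -1.2, -3.6]
gripper_width: 0.015
```

Request:
jog_arm --increments "0.002 0 0 0 0 0 255; 0.002 0 0 0 0 0 255; 0.001 0 0 0 0 0 255; 0 0 0 0 0 0 255; 0 0 0 0 0 0 255"

```text
time: 10.95
ee_pos: [0.5304, -0.1204, 0.1954]
eef_rot: [[0.004, -0.063, -0.998], [-0.002, -0.998, 0.063], [-1.0, 0.002, -0.004]]
force: [0.8, 0.9, -1.6]
gripper_width: 0.0151
```

Request:
jog_arm --increments "0.001 0 0 0 0.002 0 255; 0 0 0 0 0 0 255; 0 0 0 0 0 0 190; 0 0 0 0 0 0 160; 0 0 0 0 0 0 120"

```text
time: 11.45
ee_pos: [0.5313, -0.1209, 0.1953]
eef_rot: [[0.008, -0.063, -0.998], [-0.003, -0.998, 0.063], [-1.0, 0.003, -0.008]]
force: [0.4, 0.6, -0.1]
gripper_width: 0.031
```

Request:
jog_arm --increments "0 0 0 0 0 0 120; 0 0 0 0 0 0 120; 0 0 0 0 0 0 120; -0.01 0 0 0 0 0 120; -0.03 0 0 0 0 0 120"

```text
time: 11.95
ee_pos: [0.5293, -0.1202, 0.2329]
eef_rot: [[-0.0, -0.063, -0.998], [0.0, -0.998, 0.063], [-1.0, -0.0, 0.0]]
force: [0.2, -0.3, -0.2]
gripper_width: 0.0457
```

Request:
jog_arm --increments "-0.04 0 0 0 0 0 120; -0.03 0 0 0 0 0 120; -0.01 0 0 0 0 0 120; 0 0 0 0 0 0 120; 0 0 0 0 0 0 120"

```text
time: 12.45
ee_pos: [0.53, -0.1205, 0.3205]
eef_rot: [[0.007, -0.063, -0.998], [-0.003, -0.998, 0.063], [-1.0, 0.002, -0.007]]
force: [-0.9, 0.7, 0.0]
gripper_width: 0.0461
```

```bash
python3 -c "
from h import *
plan((.502,.317,.32),-92.8,120,10)
import pickle
pickle.dump((arm.camera_info('wrist'),arm.observe()),open('w5.pkl','wb'))
a=arm.capture('wrist');cv2.imwrite('pics/w5.png',a)
b=arm.capture('side');cv2.imwrite('pics/s5c.png',cv2.resize(b[130:330,260:500],None,fx=3,fy=3,interpolation=cv2.INTER_CUBIC))
"
```

```text
t 12.45 p [ 0.53   -0.1205  0.3205] d [-0.028   0.4375 -0.0005] turn [-0.81 -0.41 -0.13] F [-0.9  0.7  0. ] w 0.0461 rows 10
-0.000 -0.043 0.006 -0.001 -0.001 -0.000 120; -0.000 -0.043 0.005 -0.001 -0.001 -0.000 120; -0.000 -0.043 0.005 -0.001 -0.001 -0.000 120; -0.000 -0.044 0.005 -0.001 -0.001 -0.000 120; -0.000 -0.044 0.005 -0.001 -0.001 -0.000 120; -0.000 -0.044 0.005 -0.001 -0.001 -0.000 120; -0.000 -0.044 0.005 -0.001 -0.001 -0.000 120; 0.000 -0.044 0.005 -0.001 -0.001 -0.000 120; 0.000 -0.044 0.005 -0.001 -0.001 -0.000 120; 0.000 -0.044 0.005 -0.001 -0.001 -0.000 120
```

View pics/w5.png

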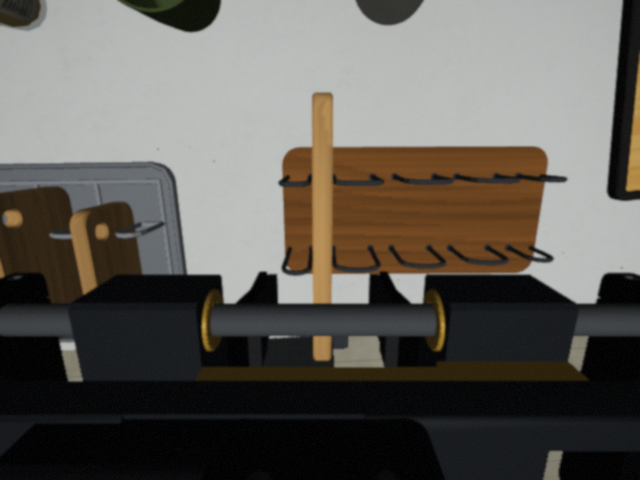

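View pics/s5c.png

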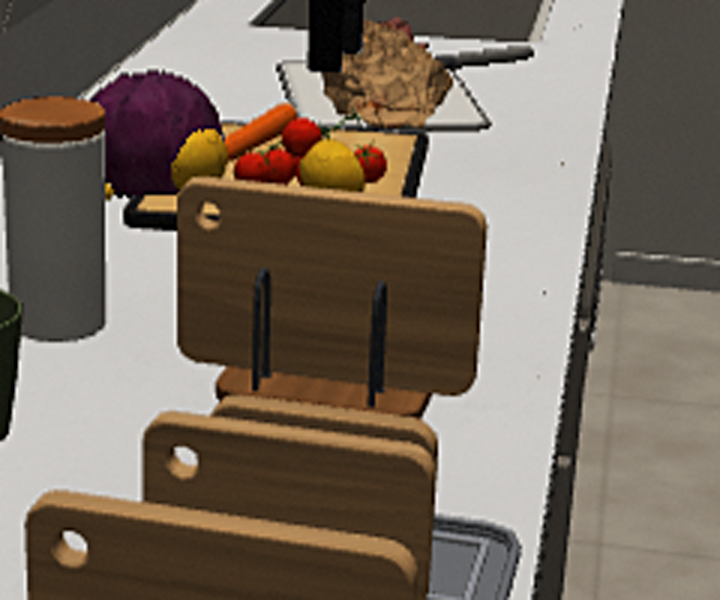

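Run:
```python
from h import *
import pickle
c,s=pickle.load(open('w5.pkl','rb'))
print(ray(c,[(322,94.5),(322,359)],.15))
print('base edges',ray(c,[(420,147),(420,272)],.018))
```

```text
[[ 0.63851732 -0.12804721  0.15      ]
 [ 0.42382025 -0.11425506  0.15      ]]
base edges [[ 0.59631293 -0.23468032  0.018     ]
 [ 0.44851208 -0.23581871  0.018     ]]
```

The large board is upright in its slot, centred within about 2 mm in x. Next is the second-largest board.

Request:
jog_arm --increments "0 -0.043 0.006 -0.002 -0.002 0 120; 0 -0.043 0.005 -0.002 -0.002 0 120; 0 -0.043 0.005 -0.002 0 0 120; 0 -0.044 0.005 -0.001 0 0 120; 0 -0.044 0.005 -0.001 0 0 120"

```text
time: 13.05
ee_pos: [0.5161, 0.0984, 0.3109]
eef_rot: [[-0.012, -0.068, -0.998], [-0.001, -0.998, 0.068], [-1.0, 0.002, 0.012]]
force: [1.8, -1.2, 1.0]
gripper_width: 0.0459
```

Request:
jog_arm --increments "0 -0.044 0.005 -0.001 0 0 120; 0 -0.044 0.005 -0.001 0 0 120; 0 -0.044 0.005 -0.001 0 0 120; 0 -0.044 0.005 -0.001 0 0 120; 0 -0.044 0.005 -0.001 0 0 120"

```text
time: 13.55
ee_pos: [0.5007, 0.3276, 0.3011]
eef_rot: [[-0.029, -0.063, -0.998], [-0.006, -0.998, 0.064], [-1.0, 0.008, 0.029]]
force: [0.9, 0.5, -1.1]
gripper_width: 0.0461
```

```bash
python3 -c "
from h import *
plan((.5035,.3177,.25),-92.8,120,5)"
```

```text
t 13.55 p [0.5007 0.3276 0.3011] d [ 0.0028 -0.0099 -0.0511] turn [-0.84  1.66 -0.43] F [ 0.9  0.5 -1.1] w 0.0461 rows 5
0.010 0.002 -0.001 -0.003 0.006 -0.001 120; 0.010 0.002 -0.001 -0.003 0.006 -0.001 120; 0.010 0.002 -0.001 -0.003 0.006 -0.001 120; 0.010 0.002 -0.001 -0.003 0.006 -0.001 120; 0.010 0.002 -0.001 -0.003 0.006 -0.001 120
```

Request:
jog_arm --increments "0.010 0.004 -0.002 -0.005 0.010 -0.003 120; 0.010 0.004 -0.001 -0.005 0.009 -0.002 120; 0.010 0.002 0 -0.003 0.006 -0.001 120; 0.010 0 0 0 0.003 0 120; 0.008 0 0 0 0 0 120"

```text
time: 14.05
ee_pos: [0.498, 0.3246, 0.243]
eef_rot: [[-0.011, -0.039, -0.999], [-0.003, -0.999, 0.039], [-1.0, 0.004, 0.011]]
force: [1.3, -0.8, -1.1]
gripper_width: 0.046
```

```bash
python3 -c "
from h import *
plan((.5035,.3177,.172),-92.8,120,5)
cv2.imwrite('pics/w6.png',arm.capture('wrist'))"
```

```text
t 14.05 p [0.498  0.3246 0.243 ] d [ 0.0055 -0.0069 -0.071 ] turn [ 0.59  0.64 -0.23] F [ 1.3 -0.8 -1.1] w 0.046 rows 5
0.014 0.001 -0.001 0.002 0.002 -0.001 120; 0.014 0.001 -0.001 0.002 0.002 -0.001 120; 0.014 0.001 -0.001 0.002 0.002 -0.001 120; 0.014 0.001 -0.001 0.002 0.002 -0.001 120; 0.014 0.001 -0.001 0.002 0.002 -0.001 120
```

View pics/w6.png

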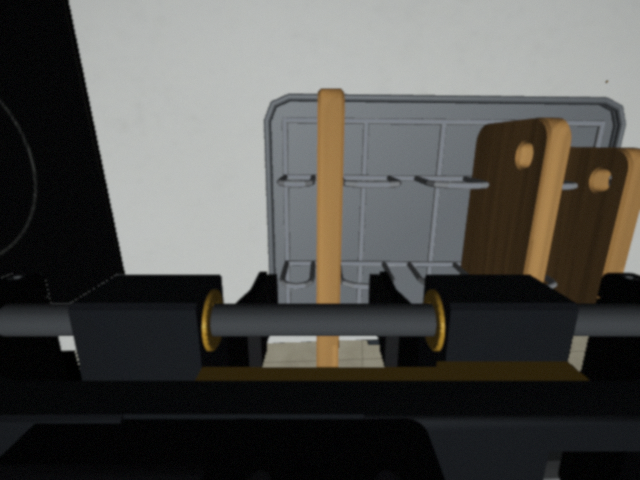

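Request:
jog_arm --increments "0.012 0.003 -0.003 0.006 0.006 -0.002 120; 0.015 0.003 -0.002 0.003 0.004 -0.001 120; 0.015 0 0 0 0 0 120; 0.015 0 0 0 0 0 120; 0.012 0 0 0 0 0 120"

```text
time: 14.6
ee_pos: [0.5036, 0.3171, 0.1698]
eef_rot: [[-0.002, -0.05, -0.999], [-0.001, -0.999, 0.05], [-1.0, 0.001, 0.002]]
force: [0.2, 1.0, 0.4]
gripper_width: 0.046
```

```bash
python3 -c "
from h import *
plan((.5035,.3177,.172),-92.8,120,1)"
```

```text
t 14.6 p [0.5036 0.3171 0.1698] d [-0.0001  0.0006  0.0022] turn [-0.09  0.11 -0.07] F [0.2 1.  0.4] w 0.046 rows 1
-0.002 -0.001 0.000 -0.002 0.002 -0.001 120
```

Request:
jog_arm --increments "-0.002 -0.0005 0 -0.002 0.002 -0.001 150; 0 0 0 0 0 0 190; 0 0 0 0 0 0 220; 0 0 0 0 0 0 255; 0 0 0 0 0 0 255" --squeeze 15

```text
time: 15.1
ee_pos: [0.504, 0.3176, 0.1719]
eef_rot: [[-0.0, -0.049, -0.999], [0.0, -0.999, 0.049], [-1.0, -0.0, 0.0]]
force: [-0.7, 1.2, -1.5]
gripper_width: 0.015
```

Request:
jog_arm --increments "0 0 0 0 0 0 255; 0 0 0 0 0 0 255; 0 0 0 0 0 0 255; 0 0 0 0 0 0 255; 0 0 0 0 0 0 255" --squeeze 40

```text
time: 15.6
ee_pos: [0.5037, 0.3177, 0.172]
eef_rot: [[-0.0, -0.049, -0.999], [0.0, -0.999, 0.049], [-1.0, -0.0, 0.0]]
force: [0.7, -0.0, -2.5]
gripper_width: 0.0149
```

Request:
jog_arm --increments "-0.012 0 0 0 0 0 255; -0.028 0 0 0 0 0 255; -0.04 0 0 0 0 0 255; -0.045 0 0 0 0 0 255; -0.045 0 0 0 0 0 255"

```text
time: 16.1
ee_pos: [0.5003, 0.3165, 0.3418]
eef_rot: [[-0.018, -0.05, -0.999], [-0.006, -0.999, 0.05], [-1.0, 0.006, 0.018]]
force: [1.5, 0.7, -2.8]
gripper_width: 0.0143
```

```bash
python3 -c "
from h import *
plan((.525,-.190,.352),-93.56,255,12)"
```

```text
t 16.1 p [0.5003 0.3165 0.3418] d [ 0.0247 -0.5065  0.0102] turn [ 0.72  1.01 -0.38] F [ 1.5  0.7 -2.8] w 0.0143 rows 12
-0.001 0.042 -0.004 0.001 0.001 -0.001 255; -0.001 0.042 -0.004 0.001 0.001 -0.001 255; -0.001 0.042 -0.004 0.001 0.001 -0.001 255; -0.001 0.042 -0.004 0.001 0.001 -0.001 255; -0.001 0.042 -0.004 0.001 0.001 -0.001 255; -0.001 0.042 -0.004 0.001 0.001 -0.001 255; -0.001 0.042 -0.004 0.001 0.001 -0.001 255; -0.001 0.042 -0.004 0.001 0.001 -0.001 255; -0.001 0.042 -0.004 0.001 0.001 -0.001 255; -0.001 0.042 -0.005 0.001 0.001 -0.001 255; -0.001 0.042 -0.005 0.001 0.001 -0.001 255; -0.001 0.042 -0.005 0.001 0.001 -0.001 255
```

Request:
jog_arm --increments "-0.004 0.030 -0.003 0.002 0.005 -0.002 255; -0.004 0.043 -0.004 0.002 0.005 -0.002 255; -0.002 0.045 -0.004 0.001 0.003 -0.001 255; 0 0.045 -0.004 0.001 0.001 0 255; 0 0.045 -0.004 0.001 0.001 0 255"

```text
time: 16.6
ee_pos: [0.5112, 0.1079, 0.3666]
eef_rot: [[0.024, -0.044, -0.999], [0.006, -0.999, 0.044], [-1.0, -0.007, -0.024]]
force: [0.7, -0.2, -1.8]
gripper_width: 0.0148
```

Request:
jog_arm --increments "0 0.045 -0.004 0.001 0 0 255; 0 0.045 -0.004 0.001 0 0 255; 0 0.045 -0.004 0.001 0 0 255; 0 0.045 -0.004 0.001 0 0 255; 0 0.045 -0.004 0.001 0 0 255"

```text
time: 17.1
ee_pos: [0.5173, -0.1266, 0.371]
eef_rot: [[0.027, -0.048, -0.998], [0.003, -0.999, 0.048], [-1.0, -0.004, -0.027]]
force: [0.9, 0.0, -1.9]
gripper_width: 0.0152
```

```bash
python3 -c "
from h import *
plan((.525,-.190,.34),-93.56,255,3)"
```

```text
t 17.1 p [ 0.5173 -0.1266  0.371 ] d [ 0.0077 -0.0634 -0.031 ] turn [ 0.79 -1.53  0.26] F [ 0.9  0.  -1.9] w 0.0152 rows 3
0.010 0.021 -0.003 0.005 -0.009 0.002 255; 0.010 0.021 -0.004 0.005 -0.009 0.002 255; 0.010 0.021 -0.004 0.005 -0.009 0.002 255
```

Request:
jog_arm --increments "0.002 0.028 -0.004 0.006 -0.011 0.002 255; 0.005 0.020 -0.004 0.004 -0.010 0.002 255; 0.012 0.010 -0.002 0.003 -0.006 0.001 255; 0.012 0.002 0 0 0 0 255; 0 0 0 0 0 0 255"

```text
time: 17.6
ee_pos: [0.5221, -0.1955, 0.3413]
eef_rot: [[-0.0, -0.071, -0.998], [-0.004, -0.997, 0.071], [-1.0, 0.004, -0.0]]
force: [-0.6, -0.1, -2.7]
gripper_width: 0.0152
```

```bash
python3 -c "
from h import *
plan((.525,-.190,.28),-93.56,255,4)"
```

```text
t 17.6 p [ 0.5221 -0.1955  0.3413] d [ 0.0029  0.0055 -0.0613] turn [-0.49 -0.01 -0.23] F [-0.6 -0.1 -2.7] w 0.0152 rows 4
0.015 -0.001 -0.001 -0.002 -0.000 -0.001 255; 0.015 -0.001 -0.001 -0.002 -0.000 -0.001 255; 0.015 -0.001 -0.001 -0.002 -0.000 -0.001 255; 0.015 -0.001 -0.001 -0.002 -0.000 -0.001 255
```

Request:
jog_arm --increments "0.010 -0.004 -0.003 -0.008 0 -0.003 255; 0.015 -0.001 0 0 0 -0.001 255; 0.018 0 0 0 0 0 255; 0.014 0 0 0 0 0 255; 0.008 0 0 0 0 0 255"

```text
time: 18.1
ee_pos: [0.5261, -0.1827, 0.2738]
eef_rot: [[0.002, -0.053, -0.999], [0.003, -0.999, 0.053], [-1.0, -0.003, -0.001]]
force: [-0.6, 0.6, -2.1]
gripper_width: 0.0151
```

Request:
jog_arm --increments "0 0 0 0 0 0 255; 0 0 0 0 0 0 255; 0 0 0 0 0 0 255; 0 0 0 0 0 0 255; 0 0 0 0 0 0 255"

```text
time: 18.6
ee_pos: [0.5267, -0.1801, 0.2743]
eef_rot: [[0.002, -0.049, -0.999], [0.004, -0.999, 0.049], [-1.0, -0.004, -0.002]]
force: [-0.1, 0.2, -2.8]
gripper_width: 0.0146
```

```bash
python3 -c "
from h import *
plan((.525,-.190,.25),-93.56,255,4)"
```

```text
t 18.6 p [ 0.5267 -0.1801  0.2743] d [-0.0017 -0.0099 -0.0243] turn [ 0.73 -0.1   0.21] F [-0.1  0.2 -2.8] w 0.0146 rows 4
0.006 0.003 0.000 0.003 -0.000 0.001 255; 0.006 0.003 0.000 0.003 -0.000 0.001 255; 0.006 0.003 0.000 0.003 -0.000 0.001 255; 0.006 0.003 0.000 0.003 -0.000 0.001 255
```

Request:
jog_arm --increments "0 0.005 0 0.008 0 0.003 255; 0 0.003 0 0.002 0 0 255; 0 0 0 0 0 0 255; 0 0 0 0 0 0 255; 0 0 0 0 0 0 255"

```text
time: 19.1
ee_pos: [0.5266, -0.1898, 0.2754]
eef_rot: [[0.004, -0.061, -0.998], [-0.001, -0.998, 0.061], [-1.0, 0.001, -0.004]]
force: [0.4, -0.2, -1.2]
gripper_width: 0.0149
```

```bash
python3 -c "
from h import *
print(arm.observe()['qvel'])
plan((.525,-.190,.25),-93.56,255,4)"
```

```text
[-0.22372737 -0.00069869  0.04527156  0.12513726  0.17283797 -0.03979679]
t 19.1 p [ 0.5266 -0.1898  0.2754] d [-0.0016 -0.0002 -0.0254] turn [ 0.04 -0.23 -0.05] F [ 0.4 -0.2 -1.2] w 0.0149 rows 4
0.006 0.000 0.000 0.000 -0.001 -0.000 255; 0.006 0.000 0.000 0.000 -0.001 -0.000 255; 0.006 0.000 0.000 0.000 -0.001 -0.000 255; 0.006 0.000 0.000 0.000 -0.001 -0.000 255
```

Request:
jog_arm --increments "0.004 0 0.001 0 -0.003 0 255; 0.005 0 0 0 -0.001 0 255; 0.005 0 0 0 0 0 255; 0.005 0 0 0 0 0 255; 0.005 0 0 0 0 0 255"

```text
time: 19.6
ee_pos: [0.5256, -0.1896, 0.2496]
eef_rot: [[-0.0, -0.061, -0.998], [-0.001, -0.998, 0.061], [-1.0, 0.001, 0.0]]
force: [0.5, -0.1, -2.2]
gripper_width: 0.0145
```

```bash
python3 -c "
from h import *
plan((.525,-.190,.178),-93.56,255,5)"
```

```text
t 19.6 p [ 0.5256 -0.1896  0.2496] d [-0.0006 -0.0004 -0.0716] turn [ 0.05  0.   -0.05] F [ 0.5 -0.1 -2.2] w 0.0145 rows 5
0.014 0.000 0.000 0.000 0.000 -0.000 255; 0.014 0.000 0.000 0.000 0.000 -0.000 255; 0.014 0.000 0.000 0.000 0.000 -0.000 255; 0.014 0.000 0.000 0.000 0.000 -0.000 255; 0.014 0.000 0.000 0.000 0.000 -0.000 255
```

Request:
jog_arm --increments "0.004 0 0 0 0 0 255; 0.004 0 0 0 0 0 255; 0.005 0 0 0 0 0 255; 0.005 0 0 0 0 0 255; 0.007 0 0 0 0 0 255"

```text
time: 20.1
ee_pos: [0.5257, -0.1896, 0.2223]
eef_rot: [[-0.0, -0.061, -0.998], [-0.001, -0.998, 0.061], [-1.0, 0.001, 0.0]]
force: [-0.3, -0.0, -1.9]
gripper_width: 0.0148
```

Request:
jog_arm --increments "0.009 0 0 0 0 0 255; 0.011 0 0 0 0 0 255; 0.011 0 0 0 0 0 255; 0.009 0 0 0 0 0 255; 0.004 0 0 0 0 0 255"

```text
time: 20.6
ee_pos: [0.5254, -0.1896, 0.1757]
eef_rot: [[-0.002, -0.061, -0.998], [-0.0, -0.998, 0.061], [-1.0, 0.0, 0.002]]
force: [-9.7, 3.8, 44.8]
gripper_width: 0.0144
```

Request:
jog_arm --increments "-0.001 0 0 0 0 0 255; 0 0 0 0 0 0 190; 0 0 0 0 0 0 160; 0 0 0 0 0 0 120; 0 0 0 0 0 0 120"

```text
time: 21.1
ee_pos: [0.5263, -0.1901, 0.1769]
eef_rot: [[0.0, -0.061, -0.998], [-0.001, -0.998, 0.061], [-1.0, 0.001, -0.001]]
force: [0.7, -0.8, -0.7]
gripper_width: 0.0385
```

Request:
jog_arm --increments "0 0 0 0 0 0 120; -0.01 0 0 0 0 0 120; -0.025 0 0 0 0 0 120; -0.04 0 0 0 0 0 120; -0.045 0 0 0 0 0 120"

```text
time: 21.6
ee_pos: [0.5232, -0.1884, 0.295]
eef_rot: [[-0.014, -0.061, -0.998], [0.007, -0.998, 0.061], [-1.0, -0.007, 0.014]]
force: [0.7, -1.1, -1.1]
gripper_width: 0.0459
```

```bash
python3 -c "
from h import *
plan((.498,.1785,.30),-92.8,120,8)
import pickle
pickle.dump((arm.camera_info('wrist'),arm.observe()),open('w7.pkl','wb'))
a=arm.capture('wrist');cv2.imwrite('pics/w7.png',a)
b=arm.capture('side');cv2.imwrite('pics/s7c.png',cv2.resize(b[130:330,260:500],None,fx=3,fy=3,interpolation=cv2.INTER_CUBIC))
"
```

```text
t 21.6 p [ 0.5232 -0.1884  0.295 ] d [-0.0252  0.3669  0.005 ] turn [-0.71  0.82  0.38] F [ 0.7 -1.1 -1.1] w 0.0459 rows 8
-0.000 -0.046 0.006 -0.002 0.002 0.001 120; -0.000 -0.046 0.006 -0.002 0.002 0.001 120; -0.000 -0.046 0.006 -0.002 0.002 0.001 120; -0.000 -0.046 0.006 -0.002 0.002 0.001 120; -0.000 -0.046 0.006 -0.002 0.002 0.001 120; -0.000 -0.046 0.006 -0.002 0.002 0.001 120; -0.001 -0.046 0.006 -0.002 0.002 0.001 120; -0.001 -0.046 0.005 -0.002 0.002 0.001 120
```

View pics/w7.png

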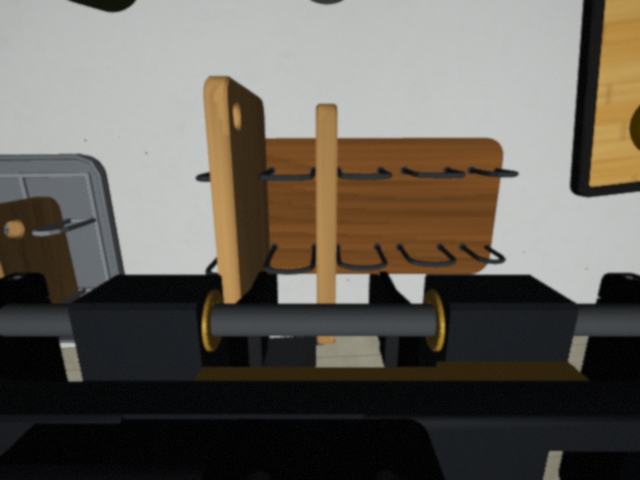

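View pics/s7c.png

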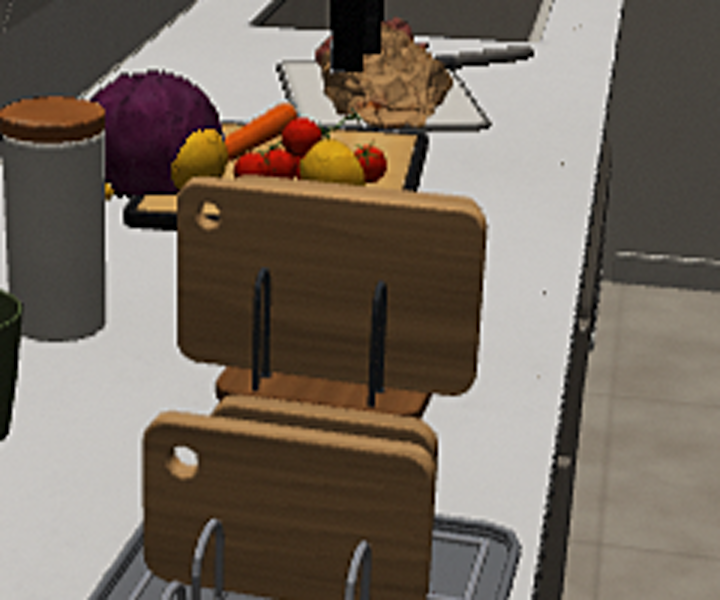

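Boards 1 and 2 stand upright in slots 1 and 2. Next is the second-smallest.

Request:
jog_arm --increments "-0.001 -0.040 0.006 -0.003 0.007 0.002 120; -0.001 -0.046 0.006 -0.003 0.005 0.002 120; -0.001 -0.046 0.006 -0.002 0.003 0.001 120; -0.001 -0.046 0.006 -0.001 0.002 0.001 120; 0 -0.046 0.006 -0.001 0.002 0 120"

```text
time: 22.2
ee_pos: [0.5123, 0.0346, 0.3071]
eef_rot: [[0.033, -0.063, -0.997], [-0.016, -0.998, 0.063], [-0.999, 0.014, -0.034]]
force: [0.5, -0.1, 0.9]
gripper_width: 0.0462
```

Request:
jog_arm --increments "0 -0.046 0.005 -0.001 0.002 0 120; 0 -0.046 0.005 -0.001 0.002 0 120; 0 -0.030 0.003 0 0 0 120; 0.005 -0.010 0.001 0 0 0 120; 0.005 0 0 0 0 0 120"

```text
time: 22.7
ee_pos: [0.5038, 0.1775, 0.296]
eef_rot: [[0.04, -0.053, -0.998], [-0.014, -0.998, 0.053], [-0.999, 0.012, -0.04]]
force: [-0.4, -0.3, -0.5]
gripper_width: 0.0461
```

```bash
python3 -c "
from h import *
plan((.498,.1783,.22),-92.8,120,5)"
```

```text
t 22.7 p [0.5038 0.1775 0.296 ] d [-0.0058  0.0008 -0.076 ] turn [-0.25 -2.32 -0.7 ] F [-0.4 -0.3 -0.5] w 0.0461 rows 5
0.015 -0.000 0.002 -0.001 -0.008 -0.002 120; 0.015 -0.000 0.002 -0.001 -0.008 -0.002 120; 0.015 -0.000 0.002 -0.001 -0.008 -0.002 120; 0.015 -0.000 0.001 -0.001 -0.008 -0.002 120; 0.015 -0.000 0.001 -0.001 -0.008 -0.002 120
```

Request:
jog_arm --increments "0.014 0 0.002 -0.001 -0.015 -0.005 120; 0.015 0 0.002 -0.001 -0.013 -0.004 120; 0.015 0 0.001 -0.001 -0.008 -0.002 120; 0.015 0 0 0 -0.003 -0.001 120; 0.015 0 0 0 0 0 120"

```text
time: 23.2
ee_pos: [0.5002, 0.1714, 0.2155]
eef_rot: [[-0.003, -0.057, -0.998], [-0.001, -0.998, 0.057], [-1.0, 0.001, 0.003]]
force: [0.1, -0.1, -1.0]
gripper_width: 0.0463
```

```bash
python3 -c "
from h import *
plan((.498,.1783,.154),-92.8,120,5)
cv2.imwrite('pics/w8.png',arm.capture('wrist'))"
```

```text
t 23.2 p [0.5002 0.1714 0.2155] d [-0.0022  0.0069 -0.0615] turn [-0.47  0.2  -0.06] F [ 0.1 -0.1 -1. ] w 0.0463 rows 5
0.012 -0.001 0.000 -0.002 0.001 -0.000 120; 0.012 -0.001 0.000 -0.002 0.001 -0.000 120; 0.012 -0.001 0.000 -0.002 0.001 -0.000 120; 0.012 -0.001 0.000 -0.002 0.001 -0.000 120; 0.012 -0.001 0.000 -0.002 0.001 -0.000 120
```

View pics/w8.png

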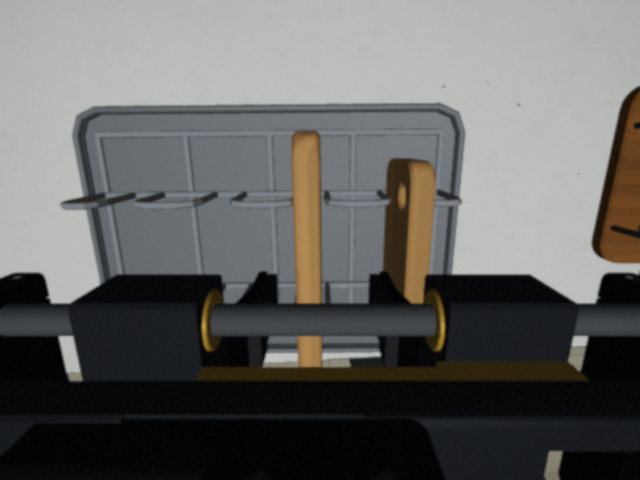

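Request:
jog_arm --increments "0.009 -0.003 0.001 -0.005 0.002 0 120; 0.012 -0.003 0.001 -0.003 0.001 0 120; 0.012 0 0 0 0 0 120; 0.012 0 0 0 0 0 120; 0.010 0 0 0 0 0 120"

```text
time: 23.75
ee_pos: [0.4968, 0.1741, 0.153]
eef_rot: [[-0.008, -0.054, -0.998], [-0.002, -0.999, 0.054], [-1.0, 0.002, 0.008]]
force: [-0.1, -1.2, 0.1]
gripper_width: 0.046
```

```bash
python3 -c "
from h import *
plan((.498,.1783,.154),-92.8,120,1)"
```

```text
t 23.75 p [0.4968 0.1741 0.153 ] d [0.0012 0.0042 0.001 ] turn [-0.31  0.47 -0.14] F [-0.1 -1.2  0.1] w 0.046 rows 1
-0.001 -0.004 -0.001 -0.005 0.008 -0.002 120
```

Request:
jog_arm --increments "-0.001 -0.003 -0.001 -0.005 0.008 -0.002 120; 0 -0.001 0 0 0 0 120; 0 0 0 0 0 0 120; 0 0 0 0 0 0 120; 0 0 0 0 0 0 120"

```text
time: 24.25
ee_pos: [0.4983, 0.178, 0.1535]
eef_rot: [[-0.0, -0.05, -0.999], [-0.0, -0.999, 0.05], [-1.0, 0.0, 0.0]]
force: [0.2, 0.1, -0.3]
gripper_width: 0.0461
```

```bash
python3 -c "
from h import *
plan((.498,.1783,.154),-92.8,120,1)"
```

```text
t 24.25 p [0.4983 0.178  0.1535] d [-0.0003  0.0003  0.0005] turn [-0.04  0.   -0.02] F [ 0.2  0.1 -0.3] w 0.0461 rows 1
-0.000 -0.000 0.000 -0.001 0.000 -0.000 120
```

Request:
jog_arm --increments "0 0 0 0 0 0 160; 0 0 0 0 0 0 200; 0 0 0 0 0 0 255; 0 0 0 0 0 0 255; 0 0 0 0 0 0 255" --squeeze 15

```text
time: 24.75
ee_pos: [0.4988, 0.1781, 0.1546]
eef_rot: [[0.002, -0.049, -0.999], [0.0, -0.999, 0.049], [-1.0, -0.0, -0.002]]
force: [-0.0, -3.0, 1.1]
gripper_width: 0.0149
```

Request:
jog_arm --increments "0 0 0 0 0 0 255; 0 0 0 0 0 0 255; 0 0 0 0 0 0 255; 0 0 0 0 0 0 255; -0.005 0 0 0 0 0 255" --squeeze 40

```text
time: 25.25
ee_pos: [0.4982, 0.178, 0.1591]
eef_rot: [[0.0, -0.049, -0.999], [-0.0, -0.999, 0.049], [-1.0, 0.0, -0.0]]
force: [-0.5, 0.3, -2.0]
gripper_width: 0.0148
```

Request:
jog_arm --increments "-0.018 0 0 0 0 0 255; -0.035 0 0 0 0 0 255; -0.045 0 0 0 0 0 255; -0.045 0 0 0 0 0 255; -0.045 0 0 0 0 0 255"

```text
time: 25.75
ee_pos: [0.494, 0.1776, 0.3461]
eef_rot: [[-0.022, -0.05, -0.998], [-0.002, -0.999, 0.051], [-1.0, 0.003, 0.022]]
force: [1.6, 0.8, -2.7]
gripper_width: 0.0147
```

```bash
python3 -c "
from h import *
plan((.5205,-.26,.345),-93.56,255,10)"
```

```text
t 25.75 p [0.494  0.1776 0.3461] d [ 0.0265 -0.4376 -0.0011] turn [ 0.67  1.23 -0.18] F [ 1.6  0.8 -2.7] w 0.0147 rows 10
0.000 0.044 -0.005 0.001 0.002 -0.000 255; 0.000 0.044 -0.005 0.001 0.002 -0.000 255; 0.000 0.044 -0.005 0.001 0.002 -0.000 255; 0.000 0.044 -0.005 0.001 0.002 -0.000 255; 0.000 0.044 -0.005 0.001 0.002 -0.000 255; 0.000 0.044 -0.005 0.001 0.002 -0.000 255; 0.000 0.044 -0.005 0.001 0.002 -0.000 255; 0.000 0.044 -0.005 0.001 0.002 -0.000 255; 0.000 0.044 -0.005 0.001 0.002 -0.000 255; 0.000 0.044 -0.005 0.001 0.002 -0.000 255
```

Request:
jog_arm --increments "0 0.030 -0.003 0.002 0.005 0 255; 0 0.043 -0.004 0.002 0.004 0 255; 0 0.045 -0.005 0.001 0.003 0 255; 0 0.046 -0.005 0.001 0 0 255; 0 0.046 -0.005 0.001 0 0 255"

```text
time: 26.25
ee_pos: [0.5071, -0.0331, 0.3561]
eef_rot: [[0.011, -0.045, -0.999], [0.001, -0.999, 0.045], [-1.0, -0.002, -0.011]]
force: [0.0, 0.3, -2.5]
gripper_width: 0.015
```

Request:
jog_arm --increments "0 0.046 -0.005 0.001 0 0 255; 0 0.046 -0.005 0.001 0 0 255; 0 0.046 -0.005 0.001 0 0 255; 0 0.040 -0.004 0.001 0 0 255; 0 0.025 -0.003 0 0 0 255"

```text
time: 26.75
ee_pos: [0.5162, -0.247, 0.3556]
eef_rot: [[0.009, -0.053, -0.999], [0.002, -0.999, 0.053], [-1.0, -0.002, -0.009]]
force: [-0.7, -0.2, -2.1]
gripper_width: 0.0148
```

```bash
python3 -c "
from h import *
plan((.5205,-.26,.30),-93.56,255,4)"
```

```text
t 26.75 p [ 0.5162 -0.247   0.3556] d [ 0.0043 -0.013  -0.0556] turn [ 0.5  -0.49  0.14] F [-0.7 -0.2 -2.1] w 0.0148 rows 4
0.014 0.003 -0.001 0.002 -0.002 0.001 255; 0.014 0.003 -0.001 0.002 -0.002 0.001 255; 0.014 0.003 -0.001 0.002 -0.002 0.001 255; 0.014 0.003 -0.001 0.002 -0.002 0.001 255
```

Request:
jog_arm --increments "0.015 0.006 -0.002 0.005 -0.005 0.001 255; 0.025 0.003 -0.001 0.003 -0.003 0.001 255; 0.025 0 -0.001 0 0 0 255; 0.025 0 0 0 0 0 255; 0.005 0 0 0 0 0 255"

```text
time: 27.25
ee_pos: [0.5183, -0.2569, 0.2547]
eef_rot: [[-0.002, -0.068, -0.998], [0.003, -0.998, 0.068], [-1.0, -0.003, 0.003]]
force: [-1.3, 0.1, -2.1]
gripper_width: 0.0147
```

Request:
jog_arm --increments "0 0 0 0 0 0 255; 0 0 0 0 0 0 255; 0 0 0 0 0 0 255; 0 0 0 0 0 0 255; 0 0 0 0 0 0 255"

```text
time: 27.75
ee_pos: [0.5191, -0.2546, 0.2566]
eef_rot: [[-0.001, -0.066, -0.998], [0.003, -0.998, 0.066], [-1.0, -0.003, 0.001]]
force: [0.5, -1.0, -1.7]
gripper_width: 0.0147
```

```bash
python3 -c "
from h import *
plan((.5205,-.26,.25),-93.56,255,1)"
```

```text
t 27.75 p [ 0.5191 -0.2546  0.2566] d [ 0.0014 -0.0054 -0.0066] turn [-0.21  0.08  0.18] F [ 0.5 -1.  -1.7] w 0.0147 rows 1
0.007 0.005 -0.002 -0.004 0.001 0.003 255
```

Request:
jog_arm --increments "0.003 0.004 -0.001 -0.004 0.001 0.003 255; 0.003 0.001 0 0 0 0 255; 0 0 0 0 0 0 255; 0 0 0 0 0 0 255; 0 0 0 0 0 0 255"

```text
time: 28.25
ee_pos: [0.5202, -0.2608, 0.2514]
eef_rot: [[0.002, -0.062, -0.998], [-0.002, -0.998, 0.062], [-1.0, 0.002, -0.002]]
force: [-0.7, -0.0, -1.6]
gripper_width: 0.0147
```

```bash
python3 -c "
from h import *
plan((.5205,-.26,.22),-93.56,255,5)"
```

```text
t 28.25 p [ 0.5202 -0.2608  0.2514] d [ 0.0003  0.0008 -0.0314] turn [ 0.   -0.13 -0.1 ] F [-0.7 -0.  -1.6] w 0.0147 rows 5
0.006 -0.000 -0.000 0.000 -0.000 -0.000 255; 0.006 -0.000 -0.000 0.000 -0.000 -0.000 255; 0.006 -0.000 -0.000 0.000 -0.000 -0.000 255; 0.006 -0.000 -0.000 0.000 -0.000 -0.000 255; 0.006 -0.000 -0.000 0.000 -0.000 -0.000 255
```

Request:
jog_arm --increments "0.004 -0.001 0 0 -0.002 -0.002 255; 0.006 0 0 0 0 0 255; 0.006 0 0 0 0 0 255; 0.006 0 0 0 0 0 255; 0.006 0 0 0 0 0 255"

```text
time: 28.75
ee_pos: [0.5205, -0.2598, 0.2215]
eef_rot: [[0.001, -0.062, -0.998], [-0.0, -0.998, 0.062], [-1.0, 0.0, -0.001]]
force: [-0.3, 0.3, -2.5]
gripper_width: 0.0149
```

Request:
jog_arm --increments "0.005 0 0 0 0 0 255; 0.005 0 0 0 0 0 255; 0.006 0 0 0 0 0 255; 0.006 0 0 0 0 0 255; 0.006 0 0 0 0 0 255"

```text
time: 29.25
ee_pos: [0.5204, -0.2597, 0.1904]
eef_rot: [[0.0, -0.062, -0.998], [0.0, -0.998, 0.062], [-1.0, -0.0, -0.0]]
force: [-0.3, -0.3, -2.3]
gripper_width: 0.0145
```

Request:
jog_arm --increments "0.008 0 0 0 0 0 255; 0.009 0 0 0 0 0 255; 0.007 0 0 0 0 0 255; 0.003 0 0 0 0 0 255; 0.001 0 0 0 0 0 255"

```text
time: 29.75
ee_pos: [0.52, -0.2595, 0.1588]
eef_rot: [[-0.002, -0.062, -0.998], [0.002, -0.998, 0.062], [-1.0, -0.002, 0.002]]
force: [-2.9, 0.7, 5.6]
gripper_width: 0.0149
```

Request:
jog_arm --increments "0.001 0 0 0 0 0 255; 0.001 0 0 0 0 0 255; 0.001 0 0 0 0 0 255; 0 0 0 0 0 0 255; 0 0 0 0 0 0 255"

```text
time: 30.25
ee_pos: [0.5204, -0.2598, 0.159]
eef_rot: [[0.001, -0.062, -0.998], [-0.0, -0.998, 0.062], [-1.0, 0.0, -0.001]]
force: [0.3, 0.4, -1.4]
gripper_width: 0.0147
```

Contact at the expected height (0.1585). Releasing.

Request:
jog_arm --increments "0.001 0 0 0 0 0 255; 0 0 0 0 0 0 190; 0 0 0 0 0 0 160; 0 0 0 0 0 0 120; 0 0 0 0 0 0 120"

```text
time: 30.75
ee_pos: [0.5214, -0.2606, 0.1586]
eef_rot: [[0.002, -0.062, -0.998], [-0.002, -0.998, 0.062], [-1.0, 0.002, -0.003]]
force: [0.0, -0.8, 0.5]
gripper_width: 0.0386
```

Request:
jog_arm --increments "0 0 0 0 0 0 120; -0.01 0 0 0 0 0 120; -0.025 0 0 0 0 0 120; -0.045 0 0 0 0 0 120; -0.048 0 0 0 0 0 120"

```text
time: 31.25
ee_pos: [0.5181, -0.2583, 0.2839]
eef_rot: [[-0.012, -0.062, -0.998], [0.009, -0.998, 0.062], [-1.0, -0.008, 0.013]]
force: [0.3, -0.3, 0.2]
gripper_width: 0.0458
```

```bash
python3 -c "
from h import *
plan((.490,.1093,.28),-92.8,120,8)
a=arm.capture('wrist');cv2.imwrite('pics/w9.png',a)
"
```

```text
t 31.25 p [ 0.5181 -0.2583  0.2839] d [-0.0281  0.3676 -0.0039] turn [-0.76  0.72  0.49] F [ 0.3 -0.3  0.2] w 0.0458 rows 8
0.001 -0.046 0.006 -0.002 0.002 0.001 120; 0.001 -0.046 0.006 -0.002 0.002 0.001 120; 0.001 -0.046 0.006 -0.002 0.002 0.001 120; 0.001 -0.046 0.006 -0.002 0.002 0.001 120; 0.001 -0.046 0.006 -0.002 0.002 0.001 120; 0.001 -0.046 0.006 -0.002 0.002 0.001 120; 0.001 -0.046 0.006 -0.002 0.002 0.001 120; 0.001 -0.046 0.006 -0.002 0.002 0.001 120
```

View pics/w9.png

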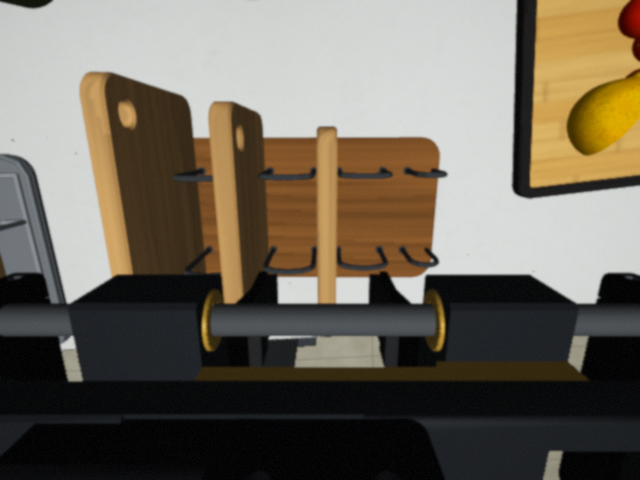

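Three boards stand in their slots. Now the smallest.

Request:
jog_arm --increments "-0.002 -0.040 0.006 -0.003 0.004 0.002 120; -0.001 -0.046 0.006 -0.003 0.003 0.002 120; -0.001 -0.046 0.006 -0.002 0.002 0.001 120; -0.001 -0.046 0.006 -0.001 0.001 0 120; 0 -0.046 0.006 -0.001 0 0 120"

```text
time: 31.8
ee_pos: [0.5087, -0.0371, 0.304]
eef_rot: [[0.032, -0.063, -0.997], [-0.02, -0.998, 0.063], [-0.999, 0.018, -0.034]]
force: [1.3, 0.4, -0.2]
gripper_width: 0.0462
```

Request:
jog_arm --increments "0 -0.046 0.006 -0.001 0 0 120; 0 -0.046 0.006 -0.001 0 0 120; 0 -0.036 0.004 0 0 0 120; 0.005 -0.012 0.001 0 0 0 120; 0.005 0 0 0 0 0 120"

```text
time: 32.3
ee_pos: [0.4987, 0.114, 0.2944]
eef_rot: [[0.04, -0.054, -0.998], [-0.019, -0.998, 0.053], [-0.999, 0.017, -0.041]]
force: [-0.7, -0.8, -0.6]
gripper_width: 0.0464
```

```bash
python3 -c "
from h import *
plan((.4905,.1093,.21),-92.8,120,5)"
```

```text
t 32.3 p [0.4987 0.114  0.2944] d [-0.0082 -0.0047 -0.0844] turn [-0.28 -2.35 -0.97] F [-0.7 -0.8 -0.6] w 0.0464 rows 5
0.017 0.001 0.002 -0.001 -0.008 -0.003 120; 0.017 0.001 0.002 -0.001 -0.008 -0.003 120; 0.017 0.001 0.002 -0.001 -0.008 -0.003 120; 0.017 0.001 0.002 -0.001 -0.008 -0.003 120; 0.017 0.001 0.002 -0.001 -0.008 -0.003 120
```

Request:
jog_arm --increments "0.015 0.001 0.002 -0.001 -0.014 -0.005 120; 0.018 0 0.002 -0.001 -0.012 -0.004 120; 0.018 0 0.002 -0.001 -0.008 -0.004 120; 0.018 0 0.001 0 -0.004 -0.002 120; 0.014 0 0 0 0 0 120"

```text
time: 32.8
ee_pos: [0.4946, 0.1048, 0.2062]
eef_rot: [[0.002, -0.058, -0.998], [-0.003, -0.998, 0.058], [-1.0, 0.003, -0.002]]
force: [-0.3, -0.3, 0.0]
gripper_width: 0.046
```

Request:
jog_arm --increments "0 0 0 0 0 0 120; 0 0 0 0 0 0 120; 0 0 0 0 0 0 120; 0 0 0 0 0 0 120; 0 0 0 0 0 0 120"

```text
time: 33.3
ee_pos: [0.4945, 0.0994, 0.2038]
eef_rot: [[-0.004, -0.066, -0.998], [-0.004, -0.998, 0.066], [-1.0, 0.004, 0.004]]
force: [-0.1, -1.3, 0.8]
gripper_width: 0.0462
```

```bash
python3 -c "
from h import *
plan((.4905,.1093,.136),-92.8,120,5)
cv2.imwrite('pics/w10.png',arm.capture('wrist'))"
```

```text
t 33.3 p [0.4945 0.0994 0.2038] d [-0.004   0.0099 -0.0678] turn [-0.96  0.21 -0.23] F [-0.1 -1.3  0.8] w 0.0462 rows 5
0.014 -0.002 0.001 -0.003 0.001 -0.001 120; 0.014 -0.002 0.001 -0.003 0.001 -0.001 120; 0.014 -0.002 0.001 -0.003 0.001 -0.001 120; 0.014 -0.002 0.001 -0.003 0.001 -0.001 120; 0.014 -0.002 0.001 -0.003 0.001 -0.001 120
```

View pics/w10.png

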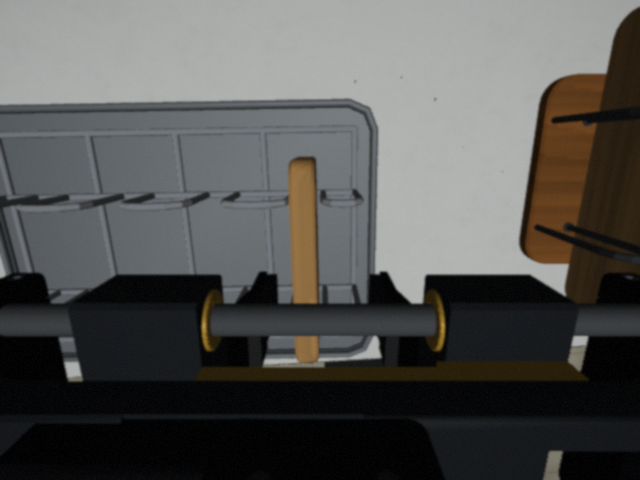

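Request:
jog_arm --increments "0.008 -0.005 0.002 -0.010 0.002 -0.003 120; 0.014 -0.003 0.001 -0.004 0.001 -0.001 120; 0.014 0 0 0 0 0 120; 0.014 0 0 0 0 0 120; 0.008 0 0 0 0 0 120"

```text
time: 33.85
ee_pos: [0.493, 0.1101, 0.1455]
eef_rot: [[0.007, -0.047, -0.999], [0.001, -0.999, 0.047], [-1.0, -0.001, -0.007]]
force: [-0.8, 0.0, -0.7]
gripper_width: 0.046
```

```bash
python3 -c "
from h import *
plan((.4905,.1093,.136),-92.8,120,1)"
```

```text
t 33.85 p [0.493  0.1101 0.1455] d [-0.0025 -0.0008 -0.0095] turn [ 0.1  -0.42  0.07] F [-0.8  0.  -0.7] w 0.046 rows 1
0.009 0.001 0.003 0.002 -0.007 0.001 120
```

Request:
jog_arm --increments "0.004 0 0.002 0.002 -0.006 0.001 120; 0.004 0 0.001 0 -0.001 0 120; 0 0 0 0 0 0 120; 0 0 0 0 0 0 120; 0 0 0 0 0 0 120"

```text
time: 34.35
ee_pos: [0.4895, 0.111, 0.1365]
eef_rot: [[-0.001, -0.048, -0.999], [0.0, -0.999, 0.048], [-1.0, -0.0, 0.001]]
force: [1.3, -0.5, -0.3]
gripper_width: 0.0457
```

```bash
python3 -c "
from h import *
plan((.4905,.1093,.136),-92.8,120,1)"
```

```text
t 34.35 p [0.4895 0.111  0.1365] d [ 0.001  -0.0017 -0.0005] turn [0.06 0.05 0.02] F [ 1.3 -0.5 -0.3] w 0.0457 rows 1
0.001 0.002 -0.001 0.001 0.001 0.000 120
```

Request:
jog_arm --increments "0 0.001 -0.001 0.001 0.001 0 150; 0 0 0 0 0 0 200; 0 0 0 0 0 0 255; 0 0 0 0 0 0 255; 0 0 0 0 0 0 255" --squeeze 15

```text
time: 34.85
ee_pos: [0.4914, 0.1097, 0.1377]
eef_rot: [[0.003, -0.049, -0.999], [0.0, -0.999, 0.049], [-1.0, -0.001, -0.003]]
force: [-0.1, -0.8, 0.7]
gripper_width: 0.015
```

Request:
jog_arm --increments "0 0 0 0 0 0 255; 0 0 0 0 0 0 255; 0 0 0 0 0 0 255; 0 0 0 0 0 0 255; 0 0 0 0 0 0 255" --squeeze 40

```text
time: 35.35
ee_pos: [0.4914, 0.1097, 0.1378]
eef_rot: [[0.003, -0.049, -0.999], [0.0, -0.999, 0.049], [-1.0, -0.001, -0.003]]
force: [0.0, -0.1, 0.5]
gripper_width: 0.0149
```

Request:
jog_arm --increments "-0.015 0 0 0 0 0 255; -0.035 0 0 0 0 0 255; -0.048 0 0 0 0 0 255; -0.048 0 0 0 0 0 255; -0.045 0 0 0 0 0 255"

```text
time: 35.85
ee_pos: [0.4869, 0.1094, 0.3269]
eef_rot: [[-0.02, -0.05, -0.999], [0.001, -0.999, 0.05], [-1.0, 0.0, 0.02]]
force: [0.2, -0.0, -1.4]
gripper_width: 0.0146
```

```bash
python3 -c "
from h import *
plan((.5163,-.3298,.335),-93.56,255,10)"
```

```text
t 35.85 p [0.4869 0.1094 0.3269] d [ 0.0294 -0.4392  0.0081] turn [ 0.7   1.12 -0.03] F [ 0.2 -0.  -1.4] w 0.0146 rows 10
-0.001 0.044 -0.005 0.001 0.002 -0.000 255; -0.001 0.044 -0.005 0.001 0.002 -0.000 255; -0.001 0.044 -0.005 0.001 0.002 -0.000 255; -0.001 0.044 -0.005 0.001 0.002 -0.000 255; -0.001 0.044 -0.005 0.001 0.002 -0.000 255; -0.001 0.044 -0.005 0.001 0.002 -0.000 255; -0.001 0.044 -0.005 0.001 0.002 -0.000 255; -0.001 0.044 -0.006 0.001 0.002 -0.000 255; -0.001 0.044 -0.006 0.001 0.002 -0.000 255; -0.001 0.044 -0.006 0.001 0.002 -0.000 255
```

Request:
jog_arm --increments "0 0.030 -0.003 0.002 0.005 0 255; 0 0.043 -0.005 0.002 0.004 0 255; 0 0.045 -0.005 0.001 0.003 0 255; 0 0.046 -0.005 0.001 0 0 255; 0 0.046 -0.005 0.001 0 0 255"

```text
time: 36.35
ee_pos: [0.5016, -0.1018, 0.3354]
eef_rot: [[0.012, -0.045, -0.999], [0.001, -0.999, 0.045], [-1.0, -0.002, -0.012]]
force: [0.7, -0.2, -1.7]
gripper_width: 0.0147
```

Request:
jog_arm --increments "0 0.046 -0.005 0.001 0 0 255; 0 0.046 -0.005 0.001 0 0 255; 0 0.046 -0.005 0.001 0 0 255; 0 0.040 -0.004 0.001 0 0 255; 0 0.025 -0.003 0 0 0 255"

```text
time: 36.85
ee_pos: [0.5112, -0.3159, 0.333]
eef_rot: [[0.009, -0.053, -0.999], [0.003, -0.999, 0.053], [-1.0, -0.004, -0.009]]
force: [0.1, -0.6, -1.3]
gripper_width: 0.0145
```

```bash
python3 -c "
from h import *
plan((.5163,-.3298,.225),-93.56,255,5)"
```

```text
t 36.85 p [ 0.5112 -0.3159  0.333 ] d [ 0.0051 -0.0139 -0.108 ] turn [ 0.52 -0.5   0.21] F [ 0.1 -0.6 -1.3] w 0.0145 rows 5
0.022 0.003 -0.001 0.002 -0.002 0.001 255; 0.022 0.003 -0.001 0.002 -0.002 0.001 255; 0.022 0.003 -0.001 0.002 -0.002 0.001 255; 0.022 0.003 -0.001 0.002 -0.002 0.001 255; 0.022 0.003 -0.001 0.002 -0.002 0.001 255
```

Request:
jog_arm --increments "0.015 0.006 -0.002 0.005 -0.005 0.002 255; 0.025 0.003 -0.001 0.003 -0.003 0.001 255; 0.028 0 -0.001 0 0 0 255; 0.025 0 0 0 0 0 255; 0.010 0 0 0 0 0 255"

```text
time: 37.35
ee_pos: [0.5138, -0.3252, 0.2226]
eef_rot: [[-0.002, -0.067, -0.998], [0.004, -0.998, 0.067], [-1.0, -0.003, 0.002]]
force: [0.0, 0.0, -0.6]
gripper_width: 0.0147
```

Request:
jog_arm --increments "0 0 0 0 0 0 255; 0 0 0 0 0 0 255; 0 0 0 0 0 0 255; 0 0 0 0 0 0 255; 0 0 0 0 0 0 255"

```text
time: 37.85
ee_pos: [0.5142, -0.3222, 0.223]
eef_rot: [[-0.003, -0.065, -0.998], [0.005, -0.998, 0.065], [-1.0, -0.005, 0.003]]
force: [0.3, 0.4, -1.0]
gripper_width: 0.0147
```

```bash
python3 -c "
from h import *
plan((.5163,-.3298,.225),-93.56,255,1)"
```

```text
t 37.85 p [ 0.5142 -0.3222  0.223 ] d [ 0.0021 -0.0076  0.002 ] turn [-0.14  0.17  0.28] F [ 0.3  0.4 -1. ] w 0.0147 rows 1
-0.002 0.007 -0.003 -0.002 0.003 0.005 255
```

Request:
jog_arm --increments "0 0.005 -0.002 -0.002 0.003 0.005 255; 0 0.001 0 0 0 0 255; 0 0 0 0 0 0 255; 0 0 0 0 0 0 255; 0 0 0 0 0 0 255"

```text
time: 38.35
ee_pos: [0.5166, -0.33, 0.2252]
eef_rot: [[0.004, -0.063, -0.998], [-0.004, -0.998, 0.063], [-1.0, 0.004, -0.004]]
force: [-0.3, -0.8, -1.0]
gripper_width: 0.0147
```

```bash
python3 -c "
from h import *
plan((.5163,-.3298,.2),-93.56,255,5)"
```

```text
t 38.35 p [ 0.5166 -0.33    0.2252] d [-0.0003  0.0002 -0.0252] turn [-0.05 -0.22 -0.2 ] F [-0.3 -0.8 -1. ] w 0.0147 rows 5
0.005 -0.000 0.000 -0.000 -0.001 -0.001 255; 0.005 -0.000 0.000 -0.000 -0.001 -0.001 255; 0.005 -0.000 0.000 -0.000 -0.001 -0.001 255; 0.005 -0.000 0.000 -0.000 -0.001 -0.001 255; 0.005 -0.000 0.000 -0.000 -0.001 -0.001 255
```

Request:
jog_arm --increments "0.004 0 0 0 -0.003 -0.003 255; 0.004 0 0 0 -0.001 -0.001 255; 0.005 0 0 0 0 0 255; 0.005 0 0 0 0 0 255; 0.005 0 0 0 0 0 255"

```text
time: 38.85
ee_pos: [0.5166, -0.3299, 0.2003]
eef_rot: [[-0.001, -0.063, -0.998], [0.001, -0.998, 0.063], [-1.0, -0.001, 0.001]]
force: [0.1, 0.4, -1.6]
gripper_width: 0.0147
```

Request:
jog_arm --increments "0.004 0 0 0 0 0 255; 0.004 0 0 0 0 0 255; 0.005 0 0 0 0 0 255; 0.005 0 0 0 0 0 255; 0.005 0 0 0 0 0 255"

```text
time: 39.35
ee_pos: [0.5165, -0.3297, 0.1747]
eef_rot: [[-0.001, -0.063, -0.998], [0.002, -0.998, 0.063], [-1.0, -0.002, 0.001]]
force: [0.0, 1.0, -2.1]
gripper_width: 0.0143
```

Request:
jog_arm --increments "0.007 0 0 0 0 0 255; 0.009 0 0 0 0 0 255; 0.008 0 0 0 0 0 255; 0.004 0 0 0 0 0 255; 0.001 0 0 0 0 0 255"

```text
time: 39.85
ee_pos: [0.5161, -0.3294, 0.142]
eef_rot: [[-0.003, -0.063, -0.998], [0.003, -0.998, 0.063], [-1.0, -0.003, 0.003]]
force: [-1.3, 0.6, 4.3]
gripper_width: 0.0147
```

Request:
jog_arm --increments "0.001 0 0 0 0 0 255; 0.001 0 0 0 0 0 255; 0.001 0 0 0 0 0 255; 0 0 0 0 0 0 255; 0 0 0 0 0 0 255"

```text
time: 40.35
ee_pos: [0.5164, -0.3298, 0.1424]
eef_rot: [[-0.001, -0.063, -0.998], [0.001, -0.998, 0.063], [-1.0, -0.001, 0.001]]
force: [-0.2, 0.4, -1.0]
gripper_width: 0.0147
```

Request:
jog_arm --increments "0.001 0 0 0 0 0 255; 0 0 0 0 0 0 190; 0 0 0 0 0 0 160; 0 0 0 0 0 0 120; 0 0 0 0 0 0 120"

```text
time: 40.85
ee_pos: [0.5168, -0.3304, 0.1416]
eef_rot: [[-0.0, -0.063, -0.998], [-0.0, -0.998, 0.063], [-1.0, 0.0, 0.0]]
force: [0.3, -0.3, 0.7]
gripper_width: 0.0385
```

Request:
jog_arm --increments "0 0 0 0 0 0 120; -0.01 0 0 0 0 0 120; -0.025 0 0 0 0 0 120; -0.045 0 0 0 0 0 120; -0.048 0 0 0 0 0 120"

```text
time: 41.35
ee_pos: [0.5139, -0.328, 0.2665]
eef_rot: [[-0.014, -0.063, -0.998], [0.012, -0.998, 0.063], [-1.0, -0.012, 0.015]]
force: [1.1, -0.2, 0.0]
gripper_width: 0.0459
```

Request:
jog_arm --increments "-0.03 0.03 0 0 0 0 120; -0.01 0.045 0.015 0 0 0 120; 0 0.045 0.015 0 0 0 120; 0 0.04 0.015 0 0 0 120; 0 0 0 0 0 0 120"

```text
time: 41.85
ee_pos: [0.4615, -0.4912, 0.3229]
eef_rot: [[0.002, -0.057, -0.998], [-0.007, -0.998, 0.057], [-1.0, 0.007, -0.002]]
force: [-0.3, 0.5, 0.3]
gripper_width: 0.0459
```

```bash
python3 -c "
from h import *
import pickle
print(arm.observe()['ee_pos'],arm.observe()['force'])
b=arm.capture('side');cv2.imwrite('pics/s11.png',b);cv2.imwrite('pics/s11c.png',cv2.resize(b[130:330,260:500],None,fx=3,fy=3,interpolation=cv2.INTER_CUBIC))
b=arm.capture('top');cv2.imwrite('pics/t11.png',b)
cv2.imwrite('pics/t11c.png',cv2.resize(b[225:350,325:515],None,fx=4,fy=4,interpolation=cv2.INTER_CUBIC))
"
```

```text
[ 0.46148349 -0.49116835  0.32288673] [-0.26525905  0.47568605  0.28335719]
```

View pics/s11c.png

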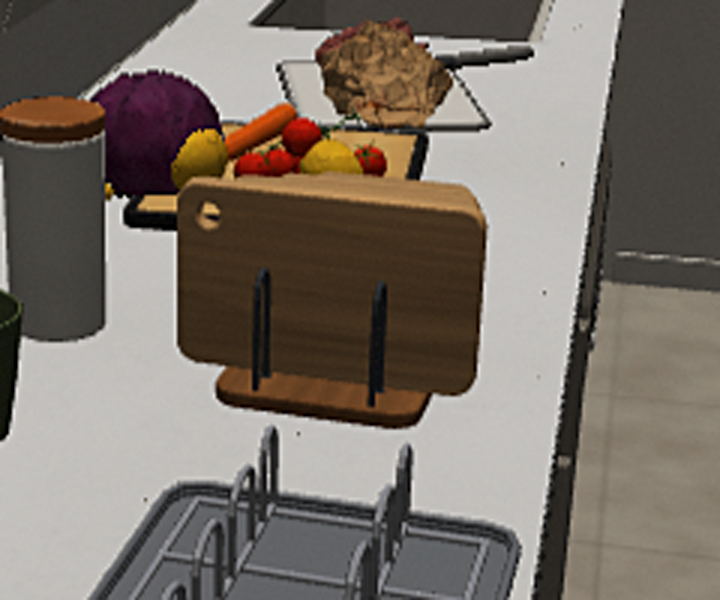

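View pics/t11c.png

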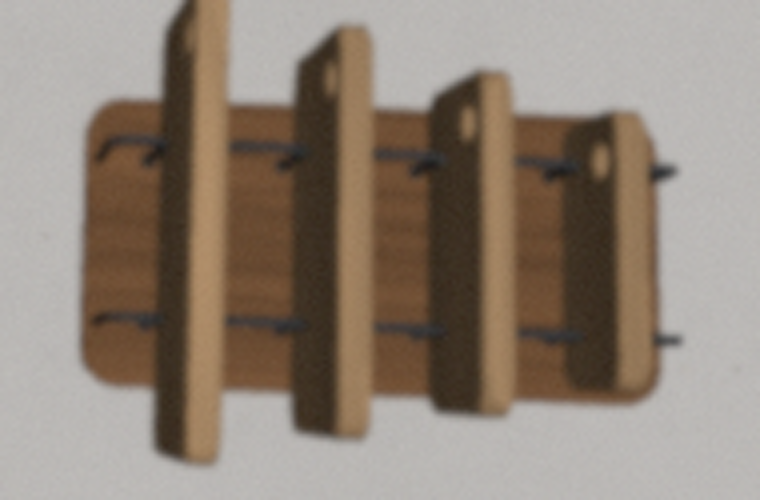

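View pics/t11.png

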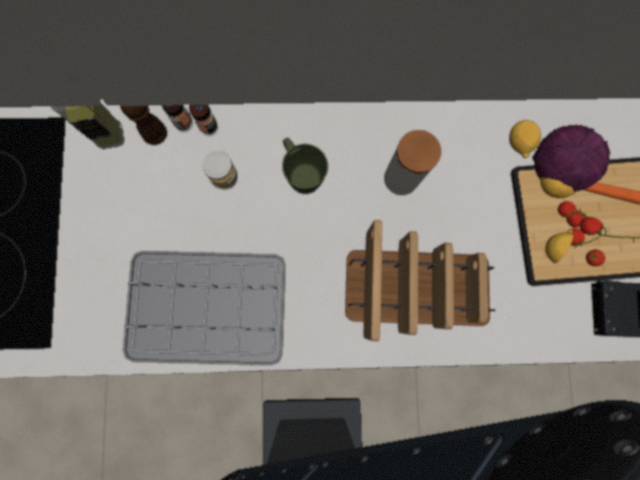

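All four boards are in place in size order, and the mug, canister and jar haven't moved. As a numeric check, I'll project the ideal board tops into the top view.

Run:
```python
from h import *
c=arm.camera_info('top')
S=(.5229,-.2255,-.0621)
im=cv2.imread('pics/t11.png'); big=cv2.resize(im[215:350,325:515],None,fx=4,fy=4,interpolation=cv2.INTER_CUBIC)
for y,w,h in((.105,.22,.14),(.035,.192,.122),(-.035,.164,.104),(-.105,.136,.086)):
    P=T(S,[[a*w/2,y+b*.0075,.018+h] for a,b in((1,1),(1,-1),(-1,-1),(-1,1))])
    P[:,0]-=.003  # top-camera x offset seen at the stand
    q=((proj(c,P)-[325,215]+.5)*4).astype(int); cv2.polylines(big,[q],True,(0,0,255),1)
cv2.imwrite('pics/o11.png',big)
```

```text
(no output)
```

View pics/o11.png

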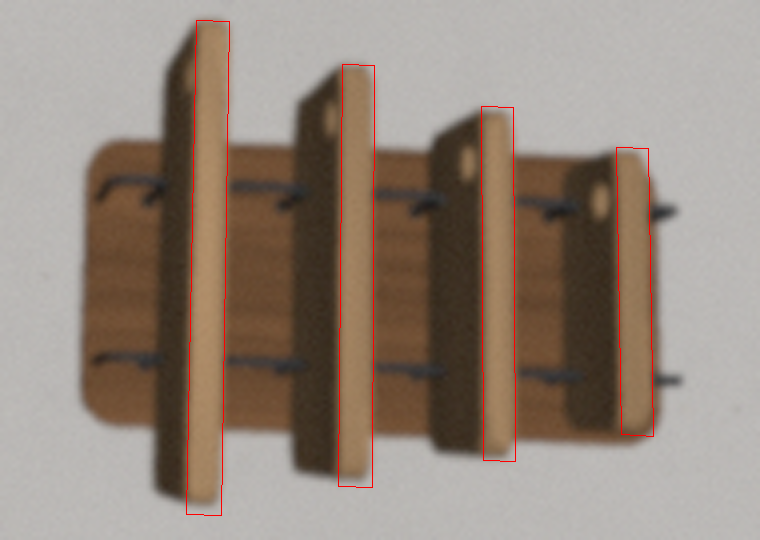

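```bash
python3 -c "
from station import arm
print(arm.finish_job(), arm.observe()['time'])"
```

```text
the job is handed in; nothing more can be done
the job is handed in; nothing more can be done
```

All four boards are now in the stand, largest at the tall-hoop end down to the smallest at the low end. I handed the job in at about 42 s of the 122 s limit, with the arm clear of everything.

- **Placement:** in the last top view all four board tops match the ideal slot outlines to within about 2 mm. The boards stand upright and about centred.
- **Resting on the wood:** each board touched down at the height expected for it.
- **Left alone:** the drainer is empty, and the mug, canister and jar look the same as in the first top view.
- **Touchdown force:** the second-largest board touched down a little hard, at 45 N on the wrist against a 120 N limit. The readings I took on the other touchdowns were below 6 N. The 40 N limit covers the arm or gripper body, and this was the held board meeting the wood.
- **Camera disagreement:** the wrist and top cameras differed by about 3 mm, so the last overlay includes a 3 mm x correction for the top camera. No board touched a hoop going in.

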